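# Make up the two press columns for setting the capping press

## Robot

A 6-joint arm with a two-finger parallel gripper is mounted at the origin on a cart in front of the work surface, level with it; the furniture and walls round the work are solid. World frame = base frame: x ahead of the robot, y to its left, z up, the work surface at z = 0. Lengths are in m, angles in rad, forces in N, time in s.
With the tool pointing down it reaches from about 0.35 to 0.875 m from the base axis. Payload 4.2 kg.
Tool frame: the origin (TCP) lies between the finger pads; the fingertips stand 22 mm ahead of it and the grasp point (between the pads) lies 3 mm ahead of it (manip.tip_extent is the distance from the TCP to the fingertips, in m); z points along the fingers, y is the line along which they close (so a half turn about z gives the same grasp; the last joint's range is limited). The gripper opens to 87 mm and grips with 3 to 60 N. Pads are 19 mm wide; open, the fingers measure 117 mm over their backs; the gripper's body (75 mm by 190 mm) begins 51 mm behind the grasp point.
Start: joints at [1.397, 0.385, 0.008, 0, -1.194, -0.259], TCP at [0.262, 0.567, 0.245] pointing down, gripper open.
Joint ranges: [-3.14, 3.14], [-1.21, 2.06], [-1.07, 1.41], [-3.16, 2.05], [-2.99, -0.16], [-3.1, 3.1]. Speed limits (rad/s): [2.79, 2.79, 3.14, 3.14, 3.14, 3.14].

## Interface

Orientations are given as a unit quaternion [x, y, z, w].
In Python, from bench import manip gives the robot as it stands. The module is installed in compiled form; this text tells all that it offers.
- The arm moves only by the tool play_rows, never from a script. Its argument "targets" is one flat list of numbers, 7 for each row, row after row: the closure in counts, from 0 (fully open) to 255 (shut), then the shift along the world's x, y, z in mm, then the turn, a rotation vector about the world's x, y, z in rad. A call has exactly 5 rows; each row is the pose to reach, as a shift and turn from the pose commanded when the call began; what a row does not reach only later rows make up. A row lasts 1/10 s, in which the tool goes at most 50 mm and 8.59 degrees, less where a joint would pass 70% of its speed; a pose out of reach is approached as far as the arm can. A call with a gripper value outside its range is refused whole. The fingers move at their own pace and stop on an object; the grip force is fixed at half the most. Time passes only in rows, so rows that repeat a pose let the fingers close, or fill a call up. It gives the time, the measured TCP pose, the force, the opening and the grip force at its end, in the units of the state.
- manip.read_state(): the state, without advancing time (a new reading comes with each control period).
- manip.get_image(name): name is "scene" or "side" or "wrist"; returns a dict with "pixels" (384x512x3 uint8, red, green, blue), "fx", "fy", "cx", "cy" (pixels), "dist_coeffs" ([k1, k2, p1, p2, k3] as OpenCV has them; the pictures are not rectified), "R" (3x3) and "t" (3): a world point X has camera coordinates R X + t; the wrist camera has in their place "mount" (4x4, takes a point from camera to tool coordinates, whose origin is the TCP and whose axes are the flange's). Camera axes: x right, y down, z forward; pixel columns grow to the right and rows downward; lengths in m; the calibration is good to about 2 mm. A picture is of the moment at which its call begins: read the wrist's pose just before it. There is no depth.
- manip.close_job(): hands the job in; it is judged then, once.
Trained networks look in a picture, given as the dict that the camera call returned (one of the last four; its "shot" number tells which), for a name from the list of things; names that differ only in an ending like _2 or _b are one class to them, and where a whole thing is asked for, a point or a joint stands for the part that bears it (a point fixed in the world has none). Each returns a list of dicts, best first, with "p" (0 to 1); they miss things now and then, are a little off and sometimes report something else, mostly with a low value. They report only what shows in the picture. A call takes as long as a camera call.
- manip.spot_in(picture, query): "at" ([x, y, z] in m, in world coordinates, good to about 4 mm: the middle of the surface that is visible of it).
- manip.regions_of(picture, query): "region" (384x512 bool, what is visible of it).
The state is a dict: "clock": time; "qpos": joint angles; "joint_vel": joint speeds; "joint_torque": joint torques, N m; "ee_pos": TCP position; "orientation": TCP orientation; "contact_force": force on the tool from outside, world axes, zero at the start; "ft_torque": the same for the moment, N m; "opening": opening from 0.0 (shut) to 1.0 (fully open); "grip_force": force on a finger pad.
Only numpy, scipy, OpenCV 4.12 (cv2) and the standard library are available. Lean on these libraries where they do the work, as an engineer would, in place of code of your own. Each camera call takes 0.05 s, during which the arm holds its last target. There are 200 camera calls.

## Task

Make up the two columns for setting the capping press. Stand the red-banded master tube in the blue nest and put the tall steel die on the middle of its lid; stand the open tube in the black nest, put the loose snap cap into its mouth so that the flange lies on the rim all round, and put the brass die on the middle of the cap. Leave the squat steel die and the plain white tubes where they are.

Things in the scene. Friction and masses are not known exactly. Their poses are not given: they have to be found in the camera images.
- master_tube: setting master: white closed tube, 45 mm diameter, 118 mm tall, with a red band round the body 70 to 80 mm up and a red spot on its flat lid; stands upright, 60 g. Origin: centre of the underside; z up the tube.
- open_tube: white tube with no cap, open at the top: 45 mm diameter, 118 mm tall, mouth about 39 mm across inside; stands upright, 40 g. Origin: centre of the underside; z up the tube.
- snap_cap: loose white snap cap lying on the table, plug side down (as it goes on the tube): 12.2 mm high, flange 46 mm across and 2.9 mm thick at its top, below it a plug 37 mm across and 9.3 mm long, tapered at the foot to 29 mm. The plug drops into the open tube's mouth without force until the flange rests on the rim: the cap's underside is then 108.7 mm above the tube's, its flat top 3 mm above the rim. Origin: centre of the underside; z up. 12 g.
- brass_die: brass-coloured press die, 22 mm diameter, 24 mm high, standing upright, 40 g. Origin: centre of the underside; z up.
- tall_die: tall slim grey steel press die, 18 mm diameter, 30 mm high, standing upright, 40 g. Origin: centre of the underside; z up.
- nest_blue: bench nest: fixed to the table, square aluminium flange 86 mm wide with four dark screws and on it a round blue plastic cup, 34 mm high in all. Bore 52 mm, flaring to about 65 mm across at the mouth over the top 12 mm; bore floor 8.5 mm above the table, so a seated 118 mm tube reaches 126.5 mm. Origin: centre of the underside, on the bore axis; z up.
- nest_black: bench nest: fixed to the table, square aluminium flange 86 mm wide with four dark screws and on it a round black plastic cup, 34 mm high in all. Bore 52 mm, flaring to about 65 mm across at the mouth over the top 12 mm; bore floor 8.5 mm above the table, so a seated 118 mm tube reaches 126.5 mm. Origin: centre of the underside, on the bore axis; z up.
- squat_die: squat wide grey steel die, 26 mm diameter, 18 mm high, not used in this job. Origin: centre of the underside.
- white_tube: plain white closed tube, 45 mm diameter, 118 mm tall, with no red on it, standing near the nests, not used in this job. Origin: centre of the underside.
- white_tube_b: second plain white closed tube, same size, a little further off, not used in this job. Origin: centre of the underside.

How it is judged:
By the outcome, as a careful person would: the job done as asked, in the order asked, and still so for the second after the job is handed in, with the robot touching nothing.
It also fails if it takes over 141 s, if anything falls off the work surface, if the arm or the gripper's body presses on something with over 40 N, if the wrist force passes 120 N, or if a joint passes its speed limit or range.

## Working session

There is one attempt and no reset: what is moved stays moved. The work goes in short steps, Python scripts to look and compute and a tool call to move; the robot and the scene stay as the last step left them, time stands still between calls to the robot, and variables do not carry over. Pictures are saved under pics/ and viewed, at most 14 in all, crops included, and the job is handed in when it is done.

Besides the shell and the picture viewer there is one more tool, called after ">>>" as name(argument=value, ...) on one line, values as JSON. play_rows: Moves the arm, as the interface text tells. Its arguments: {"type":"object","properties":{"targets":{"type":"array"}},"required":["targets"]}

```bash
mkdir -p pics; cat > h.py <<'E'
import numpy as np, cv2
from bench import manip
from scipy.spatial.transform import Rotation as Ro
def snap(n):
    s=manip.read_state(); im=manip.get_image(n); im=dict(im)
    if n=='wrist':
        T=np.eye(4);T[:3,:3]=Ro.from_quat(s['orientation']).as_matrix();T[:3,3]=s['ee_pos']
        W=np.linalg.inv(T@np.array(im['mount'])); im['Rw'],im['tw']=W[:3,:3],W[:3,3]
    else: im['Rw'],im['tw']=np.array(im['R']),np.array(im['t'])
    return im
def K(im): return np.array([[im['fx'],0,im['cx']],[0,im['fy'],im['cy']],[0,0,1.]]),np.array(im['dist_coeffs'],float)
def proj(im,P):
    k,d=K(im); return cv2.projectPoints(np.array(P,float).reshape(-1,3),cv2.Rodrigues(im['Rw'])[0],im['tw'],k,d)[0].reshape(-1,2)
def ray(im,uv,z):
    k,d=K(im); n=cv2.undistortPoints(np.array(uv,float).reshape(-1,1,2),k,d).reshape(-1,2)
    D=np.c_[n,np.ones(len(n))]@im['Rw']; C=-im['Rw'].T@im['tw']
    return C+D*((z-C[2])/D[:,2])[:,None]
def save(im,f,crop=None,sc=1):
    p=np.ascontiguousarray(im['pixels'][...,::-1])
    if crop: p=p[crop[1]:crop[3],crop[0]:crop[2]]
    cv2.imwrite('pics/'+f,cv2.resize(p,None,fx=sc,fy=sc,interpolation=cv2.INTER_CUBIC))
NAMES=['master_tube','open_tube','snap_cap','brass_die','tall_die','nest_blue','nest_black','squat_die','white_tube']
E
python3 - <<'E'
from h import *
print(manip.read_state(), manip.tip_extent)
for c in ['scene','side']:
    im=snap(c); save(im,c+'0.png',sc=1.5)
    print(c,-im['Rw'].T@im['tw'])
    for n in NAMES:
        print(n,[(np.round(d['at'],3).tolist(),round(d['p'],2)) for d in manip.spot_in(im,n)[:4]])
E
```

```text
{'clock': 0.0, 'qpos': array([ 1.39661937e+00,  3.85554847e-01,  6.63905804e-03, -5.12554008e-04,
       -1.19398010e+00, -2.58619708e-01]), 'joint_vel': array([ 0.00084189,  0.00064453,  0.00091506, -0.00031209, -0.00150036,
       -0.00118848]), 'joint_torque': array([ 1.67239104e-03, -3.90658557e+01,  1.87401509e+01,  4.21990022e+00,
        1.08613889e-02, -1.86328384e-04]), 'ee_pos': array([0.26186775, 0.56689274, 0.24346374]), 'orientation': array([ 9.76656237e-01, -2.14805577e-01, -1.93675494e-04,  1.05889703e-03]), 'contact_force': array([-0.07675917,  0.07306963, -0.96389411]), 'ft_torque': array([ 0.01118097, -0.00183452,  0.01242105]), 'grip_force': 0.0, 'opening': 1.0007820612782752} 0.022
scene [ 1.69013114 -0.15254845  0.70518428]
master_tube [([0.679, 0.08, 0.118], 0.64)]
open_tube [([0.692, -0.069, 0.093], 0.79)]
snap_cap []
brass_die []
tall_die []
nest_blue [([0.473, 0.337, 0.014], 0.92)]
nest_black [([0.601, 0.358, 0.012], 0.71)]
squat_die [([0.476, -0.169, 0.008], 0.62)]
white_tube [([0.522, 0.49, 0.068], 0.71), ([0.579, 0.519, 0.078], 0.56), ([0.484, -0.088, 0.009], 0.21)]
side [-0.00743821 -0.6530536   0.46621542]
master_tube [([0.667, 0.063, 0.069], 0.9)]
open_tube []
snap_cap [([0.568, 0.011, 0.013], 0.69), ([0.668, 0.066, 0.072], 0.61)]
brass_die [([0.473, -0.096, 0.016], 0.54)]
tall_die []
nest_blue [([0.44, 0.366, 0.032], 0.47)]
nest_black []
squat_die [([0.458, -0.176, 0.013], 0.66), ([0.563, 0.512, 0.064], 0.46)]
white_tube [([0.5, 0.482, 0.068], 0.86), ([0.564, 0.508, 0.063], 0.56)]
```

View pics/scene0.png

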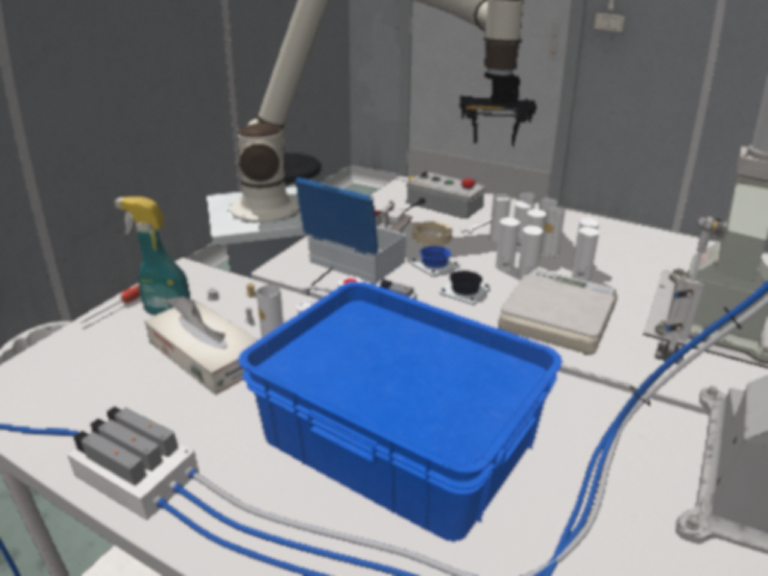

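View pics/side0.png

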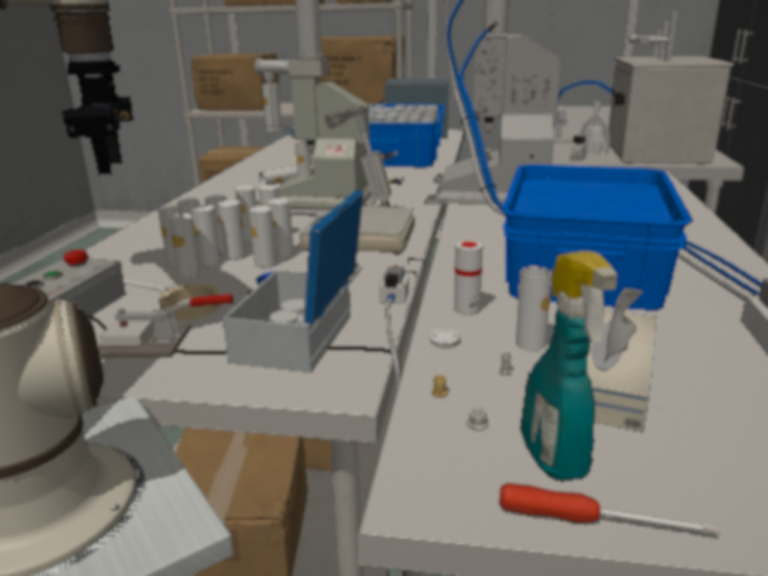

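The scene view shows the blue nest at (435,257), the black nest at (465,283), the open-lidded box at (340,230), and the blue tub hiding most of the small parts. The side view (1.5x) shows the master at (468,275), cap (445,338), brass (440,385), tall die (506,363), squat die (478,418), and the open tube (533,308) between the spray bottle and the tub.

```bash
python3 - <<'E'
from h import *
a=snap('side'); b=snap('scene')
def r(im,l):
    for n,u,v,z in l: print(n,np.round(ray(im,[[u/1.5,v/1.5]],z)[0],3))
print('side');r(a,[('master lid',468,245,.118),('master base',467,310,0),('cap top',445,333,.012),('brass top',440,378,.024),('tall top',506,355,.03),('squat',478,412,.018),('open lid',533,269,.118),('open base',533,347,0),
('tub nearL bottom',512,285,0),('tub top nearL',505,212,.12),('tub top nearR',690,215,.12),('spray base',560,465,0),('spray top',580,258,.2),('tissue L',585,410,.05),('lid top R',362,195,.17),('lid topL',312,245,.17),('box front R',305,362,0),('box frontL',230,362,0),('box right back',350,308,.0)])
print('scene');r(b,[('master lid',352,285,.118),('open top',268,288,.118),('tall top',249,312,.03),('brass top',251,287,.024),('squat',213,292,.018),('blue nest mouth',435,254,.034),('black mouth',466,282,.034),('tub L',247,360,.12),('tub back',360,292,.12),('tub right',556,360,.12),('tub front base',262,420,0),('lid tl',300,182,.17),('lid tr',375,212,.17),('box',405,245,.06),('spray',160,290,0),
('tube',511,220,.118),('tube',530,230,.118),('tube',537,212,.118),('tube',588,227,.118),('tube',520,200,.118),('tube',552,200,.118),('tube',501,200,.118)])
for n in ['brass_die','tall_die','open_tube','snap_cap','nest_blue','nest_black']:
  for im in (a,b):
    for d in manip.regions_of(im,n)[:2]:
        ys,xs=np.nonzero(d['region']); print(n,round(d['p'],2),xs.min()*1.5,xs.max()*1.5,ys.min()*1.5,ys.max()*1.5)
E
```

```text
side
master lid [0.68  0.081 0.118]
master base [0.683 0.082 0.   ]
cap top [0.582 0.021 0.012]
brass top [ 0.476 -0.091  0.024]
tall top [ 0.581 -0.108  0.03 ]
squat [ 0.467 -0.173  0.018]
open lid [ 0.681 -0.058  0.118]
open base [ 0.671 -0.078  0.   ]
tub nearL bottom [0.823 0.112 0.   ]
tub top nearL [0.858 0.173 0.12 ]
tub top nearR [ 1.099 -0.054  0.12 ]
spray base [ 0.487 -0.286  0.   ]
spray top [ 0.588 -0.208  0.2  ]
tissue L [ 0.532 -0.278  0.05 ]
lid top R [0.616 0.292 0.17 ]
lid topL [0.408 0.109 0.17 ]
box front R [0.376 0.095 0.   ]
box frontL [0.288 0.163 0.   ]
box right back [0.531 0.213 0.   ]
scene
master lid [0.695 0.085 0.118]
open top [ 0.664 -0.067  0.118]
tall top [ 0.595 -0.104  0.03 ]
brass top [ 0.485 -0.088  0.024]
squat [ 0.474 -0.17   0.018]
blue nest mouth [0.463 0.341 0.034]
black mouth [0.606 0.359 0.034]
tub L [ 0.88  -0.128  0.12 ]
tub back [0.727 0.092 0.12 ]
tub right [1.012 0.334 0.12 ]
tub front base [ 0.887 -0.117  0.   ]
lid tl [0.271 0.064 0.17 ]
lid tr [0.493 0.187 0.17 ]
box [0.45  0.271 0.06 ]
spray [ 0.401 -0.287  0.   ]
tube [0.502 0.509 0.118]
tube [0.562 0.526 0.118]
tube [0.475 0.592 0.118]
tube [0.581 0.666 0.118]
tube [0.396 0.587 0.118]
tube [0.416 0.666 0.118]
tube [0.385 0.54  0.118]
brass_die 0.41 432.0 447.0 375.0 397.5
brass_die 0.6 247.5 255.0 283.5 295.5
tall_die 0.39 501.0 510.0 354.0 375.0
tall_die 0.37 246.0 253.5 307.5 322.5
open_tube 0.65 514.5 550.5 267.0 351.0
open_tube 0.76 258.0 282.0 286.5 336.0
snap_cap 0.52 430.5 459.0 330.0 348.0
snap_cap 0.41 295.5 310.5 300.0 310.5
nest_blue 0.49 258.0 267.0 274.5 282.0
nest_blue 0.76 409.5 456.0 246.0 276.0
nest_black 0.75 441.0 487.5 270.0 303.0
```

```bash
cat >> h.py <<'E'
def tri(ims,uvs):
    A=[];B=[]
    for im,uv in zip(ims,uvs):
        p=ray(im,[uv],0.)[0];C=-im['Rw'].T@im['tw'];d=(p-C)/np.linalg.norm(p-C);M=np.eye(3)-np.outer(d,d);A.append(M);B.append(M@C)
    x=np.linalg.solve(sum(A),sum(B)); return x,[np.linalg.norm(M@x-b)for M,b in zip(A,B)]
E
python3 - <<'E'
from h import *
a=snap('side'); b=snap('scene')
for n,u,v in [('tub corner back',(507,215),(360,292)),('tub left',(688,215),(247,360)),('lid near',(312,245),(300,182)),('lid far',(362,195),(375,214)),('lid bottom far',(350,285),(375,250)),('spray nozzle',(580,258),(140,205)),('tissue tip',(633,292),(187,303)),('master',(468,245),(352,285)),('open',(533,269),(268,289)),('gooseneck',(632,292),(188,302)),('clamp obj',(392,278),(395,288)),
 ('brass',(439.5,386),(251,289.5)),('tall',(505.5,364.5),(249.7,315)),('cap',(445,338),(303,305))]:
    x,e=tri([a,b],[np.array(u)/1.5,np.array(v)/1.5]); print(n,np.round(x,3),np.round(e,3))
E
```

```text
tub corner back [0.771 0.082 0.149] [0.002 0.002]
tub left [ 0.947 -0.132  0.167] [0.002 0.002]
lid near [0.37  0.046 0.201] [0.007 0.007]
lid far [0.544 0.176 0.197] [0.009 0.009]
lid bottom far [0.503 0.178 0.073] [0.013 0.013]
spray nozzle [ 0.49  -0.284  0.243] [0.003 0.003]
tissue tip [ 0.697 -0.214  0.129] [0. 0.]
master [0.687 0.088 0.114] [0.001 0.001]
open [ 0.672 -0.067  0.122] [0.001 0.001]
gooseneck [ 0.696 -0.213  0.13 ] [0. 0.]
clamp obj [0.608 0.196 0.044] [0.002 0.002]
brass [ 0.476 -0.089  0.012] [0.001 0.001]
tall [ 0.583 -0.104  0.014] [0.002 0.002]
cap [0.571 0.009 0.013] [0.001 0.001]
```

>>> play_rows(targets=[0,22,-36,26,0,0,0.03,0,44,-72,52,0,0,0.06,0,66,-108,78,0,0,0.09,0,88,-144,104,0,0,0.12,0,110,-179,130,0,0,0.145])

```text
clock: 2.3
ee_pos: [0.3726, 0.3867, 0.3759]
orientation: [0.99, -0.143, 0.0, -0.0]
contact_force: [0.3, 1.0, 0.6]
opening: 1.002
grip_force: 0.0
```

>>> play_rows(targets=[0,22,-36,0,0,0,0.03,0,44,-72,0,0,0,0.06,0,66,-108,0,0,0,0.09,0,88,-144,0,0,0,0.12,0,110,-179,0,0,0,0.145])

```text
clock: 2.8
ee_pos: [0.4826, 0.2077, 0.3749]
orientation: [0.997, -0.071, 0.0, -0.0]
contact_force: [0.5, 0.1, 1.3]
opening: 1.003
grip_force: 0.0
```

>>> play_rows(targets=[0,22,-36,0,0,0,0.03,0,44,-72,0,0,0,0.06,0,66,-108,0,0,0,0.09,0,88,-144,0,0,0,0.12,0,110,-179,0,0,0,0.145])

```text
clock: 3.3
ee_pos: [0.5927, 0.0287, 0.3747]
orientation: [1.0, 0.002, 0.0, -0.0]
contact_force: [0.4, 0.4, 0.8]
opening: 1.002
grip_force: 0.0
```

```bash
python3 - <<'E'
from h import *
im=snap('wrist'); save(im,'w1.png',sc=1.5); np.save('w1.npy',{k:v for k,v in im.items()},allow_pickle=True)
print(np.round(im['mount'],3), im['fx'])
for n,z in [('master_tube',.118),('open_tube',.118),('snap_cap',.0122),('brass_die',.024),('tall_die',.03),('squat_die',.018)]:
    print(n,[(np.round(d['at'],3).tolist(),round(d['p'],2)) for d in manip.spot_in(im,n)[:3]],end=' ')
    for d in manip.regions_of(im,n)[:2]:
        ys,xs=np.nonzero(d['region']); print(round(d['p'],2),xs.min(),xs.max(),ys.min(),ys.max(),len(xs),end=' ')
    print()
E
```

```text
[[ 0.    -0.968 -0.252  0.069]
 [ 1.     0.     0.001 -0.001]
 [-0.001 -0.252  0.968 -0.14 ]
 [ 0.     0.     0.     1.   ]] 322.9061197961383
master_tube [([0.681, 0.081, 0.115], 0.89), ([0.675, -0.077, 0.065], 0.64)] 0.62 189 232 65 104 1383 0.61 247 275 145 174 685 
open_tube [([0.673, -0.076, 0.067], 0.65), ([0.682, 0.082, 0.115], 0.45)] 0.89 302 353 74 112 1547 
snap_cap [([0.576, 0.017, 0.012], 0.65), ([0.676, -0.078, 0.064], 0.55), ([0.68, 0.081, 0.115], 0.29)] 0.76 247 275 145 173 647 
brass_die [([0.477, -0.087, 0.02], 0.46)] 0.57 318 330 211 226 157 
tall_die [([0.586, -0.106, 0.018], 0.41)] 0.7 331 343 148 159 125 0.7 14 82 114 184 2931 
squat_die [([0.468, -0.169, 0.015], 0.79), ([0.585, -0.106, 0.017], 0.55)] 0.72 364 380 215 231 209
```

View pics/w1.png

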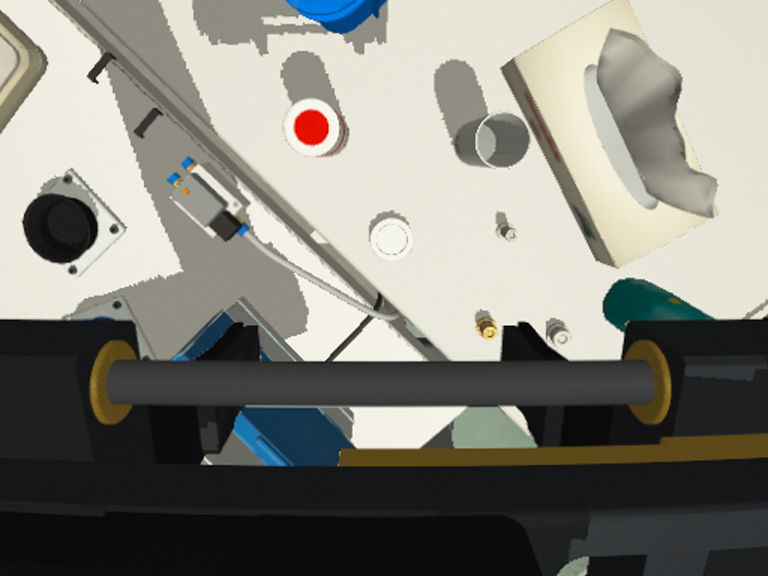

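The wrist view (1.5x) shows the master lid at (312,127), open mouth (502,139), tall die (506,230), cap (391,238), brass (487,327), squat (558,332), black nest (60,228).

```bash
python3 - <<'E'
from h import *
im=np.load('w1.npy',allow_pickle=True).item()
for n,u,v,z in [('master',312,127,.118),('open',502,139,.118),('tall',506,222,.03),('cap',391,237,.0122),('brass',487,319,.024),('black',60,228,.034),('tub',340,32,.15)]:
    print(n,np.round(ray(im,[[u/1.5,v/1.5]],z)[0],4))
p=im['pixels'].astype(int); m=(p[...,0]>180)&(p[...,1]<60); ys,xs=np.nonzero(m); print(xs.mean(),ys.mean(),ray(im,[[xs.mean(),ys.mean()]],.118))
E
```

```text
master [0.6824 0.0827 0.118 ]
open [ 0.6741 -0.0677  0.118 ]
tall [ 0.5961 -0.0982  0.03  ]
cap [0.5772 0.0172 0.0122]
brass [ 0.4908 -0.0864  0.024 ]
black [0.5905 0.358  0.034 ]
tub [0.7451 0.0573 0.15  ]
207.2907268170426 84.4812030075188 [[0.68266012 0.08355444 0.118     ]]
```

>>> play_rows(targets=[0,30,18,-26,0,0,0,0,60,37,-52,0,0,0,0,90,55,-78,0,0,0,0,90,55,-104,0,0,0,0,90,55,-130,0,0,0])

```text
clock: 4.45
ee_pos: [0.6825, 0.0864, 0.2422]
orientation: [1.0, 0.002, -0.001, 0.0]
contact_force: [-0.6, -0.5, 0.3]
opening: 1.002
grip_force: 0.0
```

>>> play_rows(targets=[0,0,0,-30,0,0,0,0,0,0,-60,0,0,0,0,0,0,-90,0,0,0,0,0,0,-120,0,0,0,0,0,0,-140,0,0,0])

```text
clock: 4.95
ee_pos: [0.681, 0.0854, 0.1019]
orientation: [1.0, 0.001, -0.002, 0.0]
contact_force: [-0.1, -0.2, -0.9]
opening: 1.003
grip_force: 0.0
```

>>> play_rows(targets=[255,0,0,0,0,0,0,255,0,0,0,0,0,0,255,0,0,0,0,0,0,255,0,0,0,0,0,0,255,0,0,0,0,0,0])

```text
clock: 5.45
ee_pos: [0.6826, 0.0856, 0.1059]
orientation: [1.0, 0.001, 0.001, -0.0]
contact_force: [-0.1, 0.2, 0.3]
opening: 0.632
grip_force: 0.0
```

>>> play_rows(targets=[255,0,0,0,0,0,0,255,0,0,0,0,0,0,255,0,0,0,0,0,0,255,0,0,0,0,0,0,255,0,0,5,0,0,0])

```text
clock: 5.95
ee_pos: [0.6814, 0.0853, 0.1087]
orientation: [1.0, 0.001, -0.001, 0.0]
contact_force: [-0.9, -0.3, -1.1]
opening: 0.512
grip_force: 29.9
```

>>> play_rows(targets=[255,0,0,40,0,0,0,255,0,0,80,0,0,0,255,0,0,120,0,0,0,255,0,0,160,0,0,0,255,0,0,200,0,0,0])

```text
clock: 6.45
ee_pos: [0.6816, 0.0853, 0.3109]
orientation: [1.0, 0.001, -0.0, -0.0]
contact_force: [0.5, -0.6, -1.2]
opening: 0.508
grip_force: 29.9
```

>>> play_rows(targets=[255,-20,10,15,0,0,0,255,-50,28,30,0,0,0,255,-82,48,32,0,0,0,255,-114,68,32,0,0,0,255,-146,88,32,0,0,0])

```text
clock: 6.95
ee_pos: [0.5345, 0.1738, 0.3413]
orientation: [1.0, 0.001, -0.0, -0.0]
contact_force: [0.7, 0.5, -0.3]
opening: 0.51
grip_force: 29.9
```

>>> play_rows(targets=[255,-32,20,0,0,0,0,255,-64,40,0,0,0,0,255,-96,60,0,0,0,0,255,-120,78,0,0,0,0,255,-136,87,0,0,0,0])

```text
clock: 7.45
ee_pos: [0.3982, 0.2611, 0.3415]
orientation: [1.0, 0.002, -0.0, -0.0]
contact_force: [-0.4, 0.2, -0.9]
opening: 0.507
grip_force: 29.9
```

```bash
python3 - <<'E'
from h import *
im=snap('wrist'); save(im,'w2.png',sc=1.5); np.save('w2.npy',im,allow_pickle=True); print(manip.read_state()['ee_pos'])
for n in ['nest_blue','nest_black']:
    print(n,[(np.round(d['at'],3).tolist(),round(d['p'],2)) for d in manip.spot_in(im,n)[:3]],end=' ')
    for d in manip.regions_of(im,n)[:2]:
        ys,xs=np.nonzero(d['region']); print(round(d['p'],2),xs.min(),xs.max(),ys.min(),ys.max(),len(xs),end=' ')
E
```

```text
[0.3969917  0.26150418 0.34164227]
nest_blue [([0.456, 0.341, 0.009], 0.6)] 0.97 161 234 71 146 3599 nest_black [([0.584, 0.364, 0.008], 0.74)] 0.73 138 221 0 55 2935
```

View pics/w2.png

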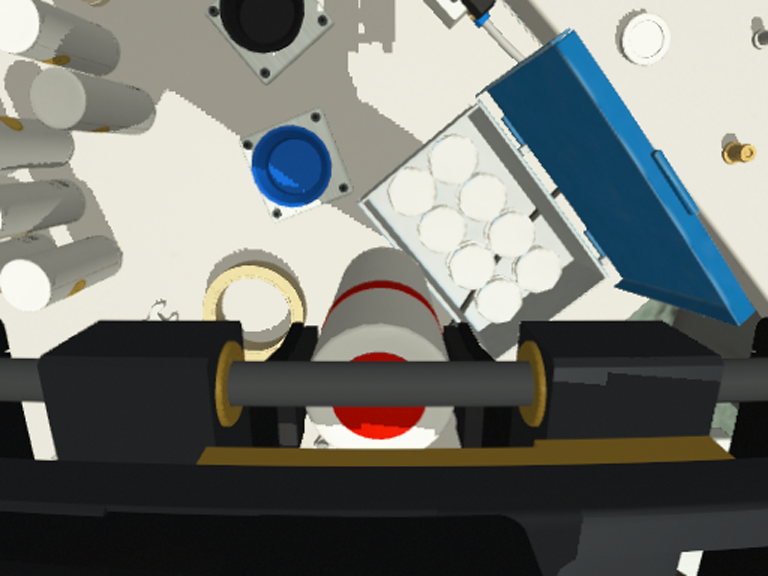

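The wrist view shows the blue nest's mouth at (291,165), the black nest at (262,12), and the master held upright in the gripper with its band visible.

```bash
python3 - <<'E'
from h import *
im=np.load('w2.npy',allow_pickle=True).item()
hsv=cv2.cvtColor(np.ascontiguousarray(im['pixels']),cv2.COLOR_RGB2HSV)
m=((hsv[...,0]>100)&(hsv[...,0]<130)&(hsv[...,1]>140)).astype(np.uint8); m[:, :160]=0;m[:,235:]=0;m[:70]=0;m[150:]=0
c=max(cv2.findContours(m,0,1)[0],key=cv2.contourArea); h=cv2.convexHull(c); e=cv2.fitEllipse(h); print(e)
for z in (.034,.025): print(z,ray(im,[e[0]],z))
# model overlay: hull size -> radius
w=ray(im,h.reshape(-1,2),.034); cc,r=cv2.minEnclosingCircle(w[:,:2].astype(np.float32)); print(cc,r)
s=np.array([(316,117),(344,188),(277,213),(247,145)])/1.5
for z in (.004,.008): print(ray(im,s,z).mean(0),ray(im,s,z)[:,:2].round(3).tolist())
k=np.array([(323,20),(265,72),(213,11)])/1.5; w=ray(im,k,.006);print('black',w,(w[0]+w[2])/2)
C=-im['Rw'].T@im['tw'];print('cam',C)
E
```

```text
((193.86961364746094, 110.3890151977539), (52.35545349121094, 54.29324722290039), 153.49156188964844)
0.034 [[0.45661602 0.34222565 0.034     ]]
0.025 [[0.45641025 0.3438416  0.025     ]]
(0.4559158682823181, 0.3423047661781311) 0.03613495081663132
[0.45527115 0.34270592 0.004     ] [[0.501, 0.322], [0.435, 0.296], [0.41, 0.363], [0.475, 0.389]]
[0.45536812 0.34202883 0.008     ] [[0.501, 0.322], [0.435, 0.296], [0.411, 0.362], [0.475, 0.388]]
black [[0.58602751 0.31377553 0.006     ]
 [0.54128606 0.36838406 0.006     ]
 [0.59502652 0.4140868  0.006     ]] [0.59052701 0.36393117 0.006     ]
cam [0.46684185 0.26191665 0.48127847]
```

>>> play_rows(targets=[255,20,27,0,0,0,0,255,40,54,0,0,0,0,255,58,80,0,0,0,0,255,58,80,-30,0,0,0,255,58,80,-65,0,0,0])

```text
clock: 8.2
ee_pos: [0.46, 0.341, 0.2759]
orientation: [1.0, 0.0, 0.001, -0.001]
contact_force: [0.7, 0.2, -1.6]
opening: 0.509
grip_force: 29.9
```

>>> play_rows(targets=[255,0,0,-35,0,0,0,255,0,0,-70,0,0,0,255,0,0,-105,0,0,0,255,0,0,-130,0,0,0,255,0,0,-130,0,0,0])

```text
clock: 8.7
ee_pos: [0.4571, 0.3376, 0.1421]
orientation: [1.0, -0.0, -0.003, 0.004]
contact_force: [0.1, -0.3, -0.6]
opening: 0.51
grip_force: 29.9
```

>>> play_rows(targets=[255,-1,1,-8,0,0,0,255,-1,1,-14,0,0,0,255,-1,1,-20,0,0,0,255,-1,1,-26,0,0,0,255,-1,1,-26,0,0,0])

```text
clock: 9.2
ee_pos: [0.4568, 0.3412, 0.12]
orientation: [1.0, 0.001, -0.0, 0.0]
contact_force: [0.5, -0.1, -1.7]
opening: 0.512
grip_force: 29.9
```

>>> play_rows(targets=[255,0,0,0,0,0,0,255,0,0,-1,0,0,0,255,0,0,-2,0,0,0,255,0,0,-3,0,0,0,255,0,0,-3,0,0,0])

```text
clock: 9.7
ee_pos: [0.457, 0.3413, 0.1174]
orientation: [1.0, 0.001, -0.0, 0.0]
contact_force: [0.5, -0.7, -0.7]
opening: 0.511
grip_force: 29.9
```

>>> play_rows(targets=[255,0,0,-1,0,0,0,255,0,0,-2,0,0,0,255,0,0,-3,0,0,0,255,0,0,-3.5,0,0,0,255,0,0,-3.5,0,0,0])

```text
clock: 10.2
ee_pos: [0.4571, 0.3413, 0.1139]
orientation: [1.0, 0.001, -0.0, 0.0]
contact_force: [-0.6, -0.3, -1.0]
opening: 0.509
grip_force: 29.9
```

>>> play_rows(targets=[255,0,0,-1,0,0,0,255,0,0,-1.5,0,0,0,255,0,0,-2,0,0,0,255,0,0,-2,0,0,0,255,0,0,-2,0,0,0])

```text
clock: 10.7
ee_pos: [0.4576, 0.3414, 0.1136]
orientation: [1.0, 0.001, 0.001, -0.0]
contact_force: [-0.9, -1.8, 7.7]
opening: 0.51
grip_force: 29.9
```

>>> play_rows(targets=[0,0,0,1,0,0,0,0,0,0,1,0,0,0,0,0,0,1,0,0,0,0,0,0,1,0,0,0,0,0,0,1,0,0,0])

```text
clock: 11.2
ee_pos: [0.457, 0.3413, 0.1128]
orientation: [1.0, 0.001, -0.0, 0.0]
contact_force: [-0.5, -1.2, -0.4]
opening: 0.879
grip_force: 0.0
```

>>> play_rows(targets=[0,0,0,20,0,0,0,0,0,0,60,0,0,0,0,0,0,110,0,0,0,0,-20,0,150,0,0,0,0,-50,0,190,0,0,0])

```text
clock: 11.7
ee_pos: [0.4073, 0.3413, 0.3045]
orientation: [1.0, 0.0, 0.0, -0.0]
contact_force: [0.2, 0.6, -0.3]
opening: 1.003
grip_force: 0.0
```

>>> play_rows(targets=[0,-15,0,25,0,0,0,0,-20,0,25,0,0,0,0,-20,0,25,0,0,0,0,-20,0,25,0,0,0,0,-20,0,25,0,0,0])

```text
clock: 12.2
ee_pos: [0.3872, 0.341, 0.3264]
orientation: [1.0, 0.001, -0.001, 0.001]
contact_force: [0.0, -0.2, -0.7]
opening: 0.999
grip_force: 0.0
```

```bash
cat >> h.py <<'E'
def red(im,z):
    p=im['pixels'].astype(int); m=((p[...,0]>150)&(p[...,1]<70)&(p[...,2]<70)).astype(np.uint8)
    n,l,s,c=cv2.connectedComponentsWithStats(m); i=1+np.argsort(-s[1:,4])[:2]
    return [(c[j].round(1).tolist(),int(s[j,4]),ray(im,[c[j]],z)[0].round(4).tolist()) for j in i]
E
python3 - <<'E'
from h import *
im=snap('wrist'); save(im,'w3.png',sc=1.5); np.save('w3.npy',im,allow_pickle=True); print(manip.read_state()['ee_pos']); print(red(im,.1265))
print([(np.round(d['at'],3).tolist(),round(d['p'],2)) for d in manip.spot_in(im,'nest_black')[:3]])
E
```

```text
[0.38734406 0.34108992 0.32650202]
[([253.8, 100.8], 559, [0.4575, 0.3403, 0.1265]), ([328.8, 235.8], 85, [0.3092, 0.2546, 0.1265])]
[([0.573, 0.362, 0.006], 0.77)]
```

View pics/w3.png

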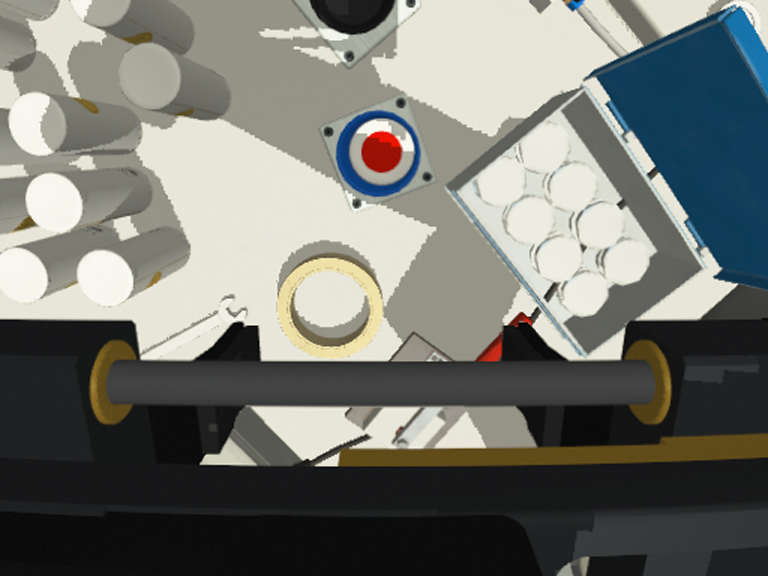

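The picture shows the master upright in the blue nest, lid spot at (381,152), concentric in the cup. Now for the tall die.

>>> play_rows(targets=[0,10,-31,0,0,0,0,0,20,-63,0,0,0,0,0,30,-95,0,0,0,0,0,40,-127,0,0,0,0,0,51,-160,0,0,0,0])

```text
clock: 12.8
ee_pos: [0.4385, 0.18, 0.3275]
orientation: [1.0, 0.001, -0.0, 0.0]
contact_force: [0.3, -0.0, 0.8]
opening: 0.999
grip_force: 0.0
```

>>> play_rows(targets=[0,10,-31,0,0,0,0,0,20,-63,0,0,0,0,0,30,-95,0,0,0,0,0,40,-127,0,0,0,0,0,51,-160,0,0,0,0])

```text
clock: 13.3
ee_pos: [0.4894, 0.0198, 0.3275]
orientation: [1.0, 0.001, -0.0, 0.0]
contact_force: [-0.4, 0.6, 0.1]
opening: 1.001
grip_force: 0.0
```

>>> play_rows(targets=[140,10,-31,0,0,0,0,140,20,-63,-30,0,0,0,140,30,-95,-60,0,0,0,140,41,-127,-90,0,0,0,140,41,-127,-100,0,0,0])

```text
clock: 13.8
ee_pos: [0.5289, -0.1088, 0.2234]
orientation: [1.0, -0.002, -0.004, 0.0]
contact_force: [-1.1, 0.0, -0.9]
opening: 0.634
grip_force: 0.0
```

```bash
python3 - <<'E'
from h import *
im=snap('wrist'); save(im,'w4.png',sc=1.5); np.save('w4.npy',im,allow_pickle=True); print(manip.read_state()['ee_pos'],manip.read_state()['opening'])
for n in ['tall_die','brass_die','snap_cap']:
    print(n,[(np.round(d['at'],3).tolist(),round(d['p'],2)) for d in manip.spot_in(im,n)[:3]],end=' ')
    for d in manip.regions_of(im,n)[:1]:
        ys,xs=np.nonzero(d['region']); print(round(d['p'],2),xs.min()*1.5,xs.max()*1.5,ys.min()*1.5,ys.max()*1.5,len(xs),end=' ')
E
```

```text
[ 0.52833994 -0.10743398  0.22309103] 0.585629204642536
tall_die [([0.587, -0.106, 0.027], 0.8)] 0.49 363.0 385.5 159.0 184.5 233 brass_die [([0.476, -0.092, 0.02], 0.9)] 0.88 343.5 370.5 300.0 331.5 341 snap_cap [([0.575, 0.016, 0.012], 0.56)] 0.59 175.5 237.0 153.0 217.5 1473
```

View pics/w4.png

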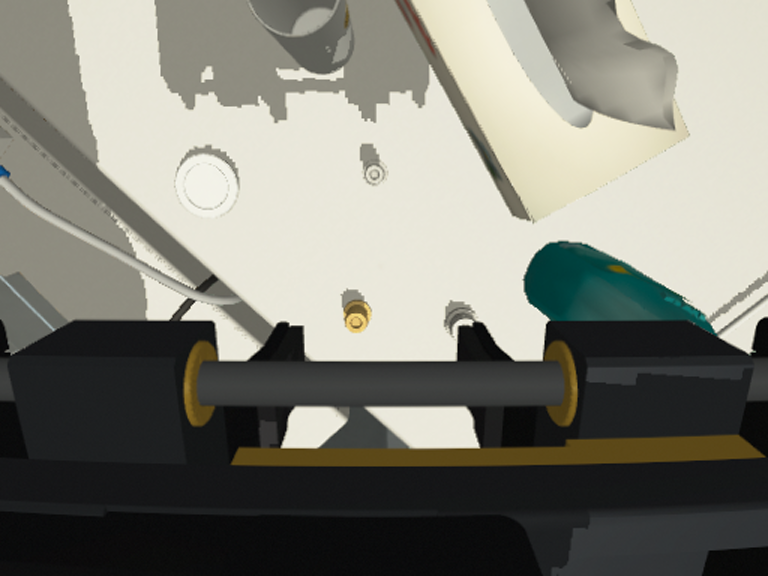

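```bash
python3 - <<'E'
from h import *
im=np.load('w4.npy',allow_pickle=True).item(); w1=np.load('w1.npy',allow_pickle=True).item()
for n,u,v,z in [('tall',374,174,.03),('brass',356,321,.024),('cap',207,183,.0122),('tissue corner bottom',532,221,0),('tissue corner top',532,218,.06),('spray left',525,275,.0),('spray left',525,275,.1),('tall base',374,168,0)]:
    print(n,np.round(ray(im,[[u/1.5,v/1.5]],z)[0],4))
for n,a,b in [('tis corner',(615,267),(532,220)),('tissue flap',(716,187),(688,134)),('tis top left',(502,67),(398,0)),('spray L',(603,300),(524,278)),('brass',(487,331),(356,321)),('tall',(507,236),(374,174)),('cap',(391,237),(207,183))]:
    x,e=tri([w1,im],[np.array(a)/1.5,np.array(b)/1.5]); print(n,np.round(x,3),np.round(e,4))
E
```

```text
tall [ 0.5831 -0.1047  0.03  ]
brass [ 0.4761 -0.0907  0.024 ]
cap [0.5769 0.0155 0.0122]
tissue corner bottom [ 0.5469 -0.2237  0.    ]
tissue corner top [ 0.5574 -0.2045  0.06  ]
spray left [ 0.5047 -0.2214  0.    ]
spray left [ 0.5306 -0.1902  0.1   ]
tall base [ 0.586  -0.1044  0.    ]
tis corner [ 0.554 -0.209  0.045] [0.0003 0.0003]
tissue flap [ 0.622 -0.441 -0.155] [0.0051 0.0051]
tis top left [ 0.771 -0.136 -0.211] [0.014 0.014]
spray L [ 0.506 -0.218  0.009] [0.0015 0.0015]
brass [ 0.472 -0.09   0.012] [0.0004 0.0004]
tall [ 0.581 -0.104  0.018] [0.0015 0.0015]
cap [0.577 0.017 0.008] [0.0001 0.0001]
```

The close view shows the tall die top at (374,174), brass (356,321), cap (207,183), and the tissue box corner at (532,220). I'll turn the hand 20° to keep its body clear of the tissue, bottle and open tube.

>>> play_rows(targets=[140,15,1,-10,0,0,-0.1,140,35,2,-30,0,0,-0.2,140,54,3,-50,0,0,-0.3,140,54,3,-70,0,0,-0.35,140,54,3,-90,0,0,-0.35])

```text
clock: 14.65
ee_pos: [0.5852, -0.1017, 0.1383]
orientation: [0.985, -0.173, 0.001, -0.0]
contact_force: [-0.2, 0.3, -0.3]
opening: 0.451
grip_force: 0.0
```

>>> play_rows(targets=[140,0,0,-30,0,0,0,140,0,0,-50,0,0,0,140,0,0,-70,0,0,0,140,0,0,-70,0,0,0,140,0,0,-70,0,0,0])

```text
clock: 15.15
ee_pos: [0.5849, -0.1021, 0.0691]
orientation: [0.985, -0.172, 0.001, 0.0]
contact_force: [0.2, -0.5, 1.0]
opening: 0.453
grip_force: 0.0
```

```bash
python3 - <<'E'
from h import *
im=snap('wrist'); save(im,'w5.png',(100,120,420,330),2.4); s=manip.read_state(); print(s['ee_pos'],s['orientation'],s['qpos'])
E
```

```text
[ 0.58534196 -0.10218432  0.06972972] [ 9.85020869e-01 -1.72428621e-01  1.49154506e-03 -1.81810061e-04] [ 9.96830406e-02  5.08136519e-01 -2.83150171e-01  6.47939189e-04
 -7.76539075e-01  1.12406198e+00]
```

View pics/w5.png

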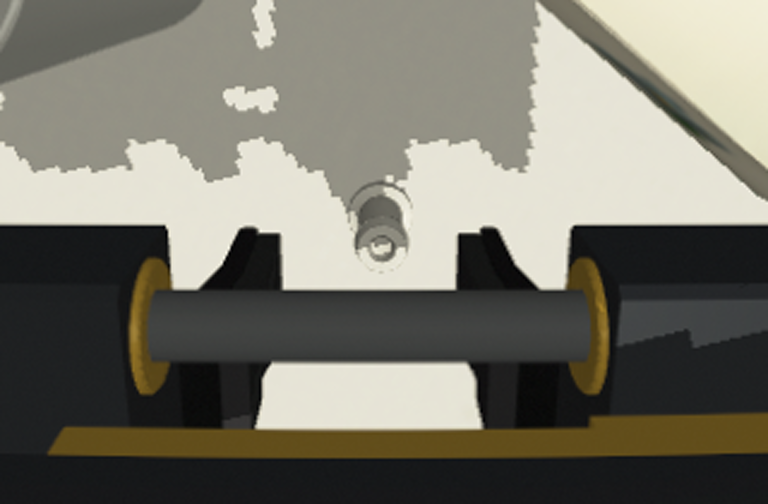

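The crop shows the die centred between the fingers, top at (381,247), foot at (380,205).

```bash
python3 - <<'E'
from h import *
im=snap('wrist'); s=manip.read_state()
R=Ro.from_quat(s['orientation']).as_matrix()
for u,v,z in [(381,247,.03),(380,205,0.002)]:
    p=ray(im,[[100+u/2.4,120+v/2.4]],z)[0]; print(p, 1000*(R.T@(p-s['ee_pos'])))
E
```

```text
[ 0.58403183 -0.10468901  0.03      ] [-0.58852702  2.77503826 39.91273546]
[ 0.58577152 -0.10550594  0.002     ] [ 1.2326495   2.98510384 67.91868253]
```

>>> play_rows(targets=[140,-0.5,-2.5,-15,0,0,0,140,-0.5,-2.5,-30,0,0,0,140,-0.5,-2.5,-40,0,0,0,140,-0.5,-2.5,-44,0,0,0,140,-0.5,-2.5,-44,0,0,0])

```text
clock: 15.75
ee_pos: [0.5838, -0.1051, 0.0242]
orientation: [0.985, -0.173, 0.0, 0.0]
contact_force: [0.2, -0.6, 0.3]
opening: 0.453
grip_force: 0.0
```

>>> play_rows(targets=[255,0,0,0,0,0,0,255,0,0,0,0,0,0,255,0,0,0,0,0,0,255,0,0,0,0,0,0,255,0,0,0,0,0,0])

```text
clock: 16.25
ee_pos: [0.5839, -0.1051, 0.0245]
orientation: [0.985, -0.173, 0.0, -0.0]
contact_force: [-0.3, 0.1, 2.3]
opening: 0.196
grip_force: 30.0
```

>>> play_rows(targets=[255,0,0,40,0,0,0,255,0,0,85,0,0,0,255,0,0,130,0,0,0,255,-5,20,170,0,0,0,255,-13,46,205,0,0,0])

```text
clock: 16.75
ee_pos: [0.5707, -0.0594, 0.2313]
orientation: [0.985, -0.174, 0.001, -0.0]
contact_force: [0.5, -0.1, 0.1]
opening: 0.198
grip_force: 30.0
```

>>> play_rows(targets=[255,-10,36,30,0,0,0,255,-20,72,50,0,0,0,255,-30,108,70,0,0,0,255,-42,145,70,0,0,0,255,-54,184,70,0,0,0])

```text
clock: 17.25
ee_pos: [0.5159, 0.1262, 0.2999]
orientation: [0.985, -0.173, 0.001, -0.001]
contact_force: [0.2, 0.5, -1.2]
opening: 0.195
grip_force: 30.0
```

>>> play_rows(targets=[255,-11,40,0,0,0,0,255,-22,80,0,0,0,0,255,-34,120,0,0,0,0,255,-46,160,0,0,0,0,255,-46,160,0,0,0,0])

```text
clock: 17.75
ee_pos: [0.4692, 0.2886, 0.2984]
orientation: [0.985, -0.171, -0.0, -0.0]
contact_force: [-0.6, -1.0, -1.3]
opening: 0.194
grip_force: 30.0
```

```bash
python3 - <<'E'
from h import *
im=snap('wrist'); s=manip.read_state(); print(s['ee_pos'],s['opening'],s['grip_force']); save(im,'w6.png'); np.save('w6.npy',im,allow_pickle=True)
print(red(im,.1265))
E
```

```text
[0.46957361 0.2867796  0.29847585] 0.19589597373706163 30.00008267350495
[([209.5, 201.3], 544, [0.4577, 0.3401, 0.1265])]
```

>>> play_rows(targets=[255,-6,27,0,0,0,0,255,-12,54,0,0,0,0,255,-12,54,-35,0,0,0,255,-12,54,-70,0,0,0,255,-12,54,-100,0,0,0])

```text
clock: 18.3
ee_pos: [0.4583, 0.3376, 0.1974]
orientation: [0.985, -0.174, -0.0, 0.0]
contact_force: [0.5, -0.2, -0.0]
opening: 0.196
grip_force: 30.0
```

>>> play_rows(targets=[255,0,0,-15,0,0,0,255,0,0,-25,0,0,0,255,0,0,-35,0,0,0,255,0,0,-38,0,0,0,255,0,0,-38,0,0,0])

```text
clock: 18.8
ee_pos: [0.4588, 0.3388, 0.1612]
orientation: [0.985, -0.173, 0.0, -0.0]
contact_force: [0.1, 0.6, 0.4]
opening: 0.196
grip_force: 30.0
```

```bash
python3 - <<'E'
from h import *
im=snap('wrist'); s=manip.read_state(); print(s['ee_pos'],s['orientation']); save(im,'w7.png',(120,140,400,320),2.6); print(red(im,.1265))
E
```

```text
[0.45900181 0.33903498 0.16169873] [ 9.84916487e-01 -1.73029218e-01  3.99646213e-04 -4.93059003e-04]
[([252.3, 213.6], 442, [0.4658, 0.3372, 0.1265]), ([453.2, 304.9], 26, [0.3627, 0.2371, 0.1265])]
```

View pics/w7.png

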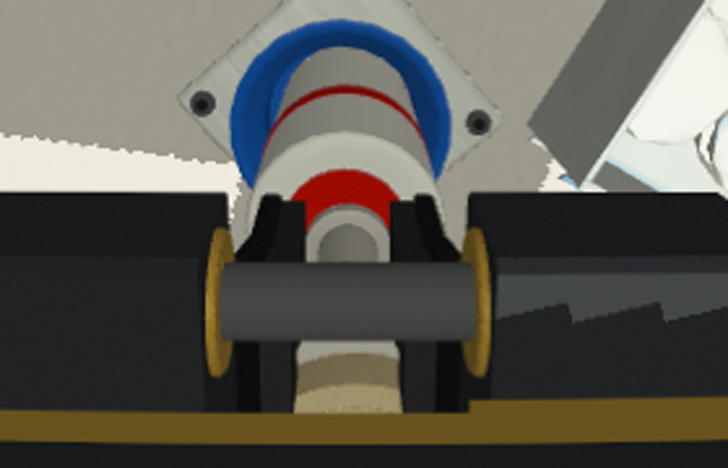

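>>> play_rows(targets=[255,-1.6,1.7,-3,0,0,0,255,-1.6,1.7,-6,0,0,0,255,-1.6,1.7,-8,0,0,0,255,-1.6,1.7,-9,0,0,0,255,-1.6,1.7,-9,0,0,0])

```text
clock: 19.35
ee_pos: [0.4569, 0.3405, 0.1519]
orientation: [0.985, -0.173, -0.0, 0.0]
contact_force: [-0.5, -1.1, 0.1]
opening: 0.199
grip_force: 30.0
```

>>> play_rows(targets=[255,0,0,-0.5,0,0,0,255,0,0,-1,0,0,0,255,0,0,-1.5,0,0,0,255,0,0,-1.5,0,0,0,255,0,0,-1.5,0,0,0])

```text
clock: 19.85
ee_pos: [0.4572, 0.3407, 0.1511]
orientation: [0.985, -0.173, 0.0, -0.0]
contact_force: [-0.9, -0.4, 3.9]
opening: 0.198
grip_force: 30.0
```

>>> play_rows(targets=[190,0,0,0.5,0,0,0,170,0,0,0.5,0,0,0,140,0,0,0.5,0,0,0,140,0,0,0.5,0,0,0,140,0,0,0.5,0,0,0])

```text
clock: 20.35
ee_pos: [0.4569, 0.3405, 0.1508]
orientation: [0.985, -0.173, -0.0, 0.0]
contact_force: [-0.5, 0.1, -0.0]
opening: 0.436
grip_force: 0.0
```

>>> play_rows(targets=[100,0,0,10,0,0,0,60,0,0,35,0,0,0,0,0,0,75,0,0,0,0,-10,0,115,0,0,0,0,-40,15,150,0,0,0])

```text
clock: 20.85
ee_pos: [0.4181, 0.3549, 0.3039]
orientation: [0.985, -0.175, 0.001, -0.001]
contact_force: [-0.2, 0.4, -0.1]
opening: 0.819
grip_force: 0.0
```

```bash
python3 - <<'E'
from h import *
im=snap('wrist'); s=manip.read_state(); print(s['ee_pos'],s['orientation']); save(im,'w8.png',(120,60,420,240),2.6); np.save('w8.npy',im,allow_pickle=True)
print(proj(im,[[.4573,.3408,.1265],[.4573,.3408,.1565]])) 
print([(np.round(d['at'],3).tolist(),round(d['p'],2)) for n in ('tall_die','master_tube','nest_black') for d in manip.spot_in(im,n)[:1]])
E
```

```text
[0.41631739 0.35837513 0.31083787] [ 0.98501726 -0.17230905  0.00365302 -0.0061027 ]
[[253.60132727 131.48829155]
 [253.61284682 134.34746291]]
[([0.459, 0.338, 0.153], 0.68), ([0.459, 0.34, 0.126], 0.9), ([0.589, 0.361, 0.009], 0.61)]
```

View pics/w8.png

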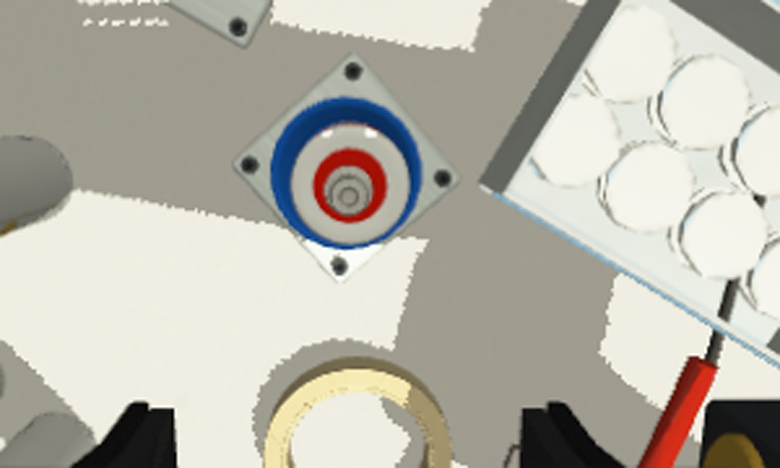

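The crop shows the tall die upright and concentric on the red spot (die 349,195; spot 350,186; the 7 px shift matches its height). Next, the open tube.

>>> play_rows(targets=[0,18,-30,10,0,0,0,0,37,-62,20,0,0,0,0,57,-95,20,0,0,0,0,77,-128,20,0,0,0,0,97,-161,20,0,0,0])

```text
clock: 21.55
ee_pos: [0.5144, 0.1925, 0.3197]
orientation: [0.985, -0.173, -0.001, 0.001]
contact_force: [-0.0, 0.2, -0.9]
opening: 0.999
grip_force: 0.0
```

>>> play_rows(targets=[40,20,-33,0,0,0,0,40,40,-66,0,0,0,0,40,60,-99,0,0,0,0,40,80,-132,0,0,0,0,40,100,-165,0,0,0,0])

```text
clock: 22.05
ee_pos: [0.6143, 0.0274, 0.3194]
orientation: [0.985, -0.173, -0.002, 0.001]
contact_force: [1.5, -0.1, 0.1]
opening: 0.842
grip_force: 0.0
```

>>> play_rows(targets=[40,20,-33,0,0,0,0,40,40,-66,0,0,0,0,40,55,-92,-30,0,0,0,40,55,-92,-60,0,0,0,40,55,-92,-60,0,0,0])

```text
clock: 22.55
ee_pos: [0.6661, -0.0639, 0.2535]
orientation: [0.985, -0.175, -0.007, 0.001]
contact_force: [-0.2, 0.7, -0.8]
opening: 0.845
grip_force: 0.0
```

>>> play_rows(targets=[40,4,-3.5,-25,0,0,0,40,4,-3.5,-60,0,0,0,40,4,-3.5,-95,0,0,0,40,4,-3.5,-130,0,0,0,40,4,-3.5,-152,0,0,0])

```text
clock: 23.05
ee_pos: [0.672, -0.0656, 0.1071]
orientation: [0.985, -0.173, -0.002, 0.001]
contact_force: [-0.6, 0.7, -0.4]
opening: 0.844
grip_force: 0.0
```

>>> play_rows(targets=[40,0,0,0,0,0,0,255,0,0,0,0,0,0,255,0,0,0,0,0,0,255,0,0,0,0,0,0,255,0,0,0,0,0,0])

```text
clock: 23.55
ee_pos: [0.6736, -0.0659, 0.1107]
orientation: [0.985, -0.173, 0.001, -0.0]
contact_force: [-0.4, -0.8, -0.2]
opening: 0.561
grip_force: 0.0
```

>>> play_rows(targets=[255,0,0,0,0,0,0,255,0,0,0,0,0,0,255,0,0,0,0,0,0,255,0,0,0,0,0,0,255,0,0,0,0,0,0])

```text
clock: 24.05
ee_pos: [0.6736, -0.066, 0.1101]
orientation: [0.985, -0.173, 0.001, -0.0]
contact_force: [-0.0, 0.1, 5.7]
opening: 0.507
grip_force: 30.0
```

>>> play_rows(targets=[255,0,0,30,0,0,0,255,0,0,75,0,0,0,255,0,0,120,0,0,0,255,0,0,165,0,0,0,255,0,0,210,0,0,0])

```text
clock: 24.55
ee_pos: [0.6723, -0.0658, 0.3198]
orientation: [0.985, -0.173, -0.001, -0.0]
contact_force: [1.2, 0.1, -1.0]
opening: 0.508
grip_force: 30.0
```

>>> play_rows(targets=[255,-10,25,15,0,0,0.05,255,-25,60,25,0,0,0.1,255,-40,98,25,0,0,0.15,255,-55,136,25,0,0,0.2,255,-72,173,25,0,0,0.25])

```text
clock: 25.05
ee_pos: [0.5999, 0.1085, 0.3428]
orientation: [0.999, -0.048, -0.001, 0.0]
contact_force: [1.4, 0.1, 0.2]
opening: 0.505
grip_force: 30.0
```

>>> play_rows(targets=[255,-15,37,0,0,0,0.05,255,-30,74,0,0,0,0.1,255,-45,111,0,0,0,0.1,255,-60,146,0,0,0,0.1,255,-72,173,0,0,0,0.1])

```text
clock: 25.55
ee_pos: [0.5275, 0.2819, 0.3428]
orientation: [1.0, 0.002, -0.001, 0.0]
contact_force: [0.4, 0.3, -1.3]
opening: 0.504
grip_force: 30.0
```

>>> play_rows(targets=[255,0,0,0,0,0,0,255,0,0,0,0,0,0,255,0,0,0,0,0,0,255,0,0,0,0,0,0,255,0,0,0,0,0,0])

```text
clock: 26.05
ee_pos: [0.5294, 0.2791, 0.344]
orientation: [1.0, 0.0, -0.0, 0.0]
contact_force: [0.6, 0.4, -1.2]
opening: 0.508
grip_force: 30.0
```

```bash
python3 - <<'E'
from h import *
im=snap('wrist'); save(im,'w9.png',sc=1.5); np.save('w9.npy',im,allow_pickle=True); print(manip.read_state()['ee_pos'],manip.read_state()['orientation'])
print([(np.round(d['at'],3).tolist(),round(d['p'],2)) for d in manip.spot_in(im,'nest_black')[:3]])
h=cv2.cvtColor(np.ascontiguousarray(im['pixels']),cv2.COLOR_RGB2GRAY); m=(h<60).astype(np.uint8)
n,l,s,c=cv2.connectedComponentsWithStats(m)
for i in range(1,n):
    if s[i,4]>15 and s[i,1]<200: print(s[i],c[i].round(1), ray(im,[c[i]],.034 if s[i,4]>500 else .006)[0].round(4))
E
```

```text
[0.52933773 0.27925678 0.34405406] [ 9.99999905e-01  4.34290633e-04 -4.16090426e-05  5.34976931e-06]
[([0.594, 0.359, 0.006], 0.55)]
[57 60  6  6 21] [59.4 62.2] [0.658  0.5579 0.006 ]
[ 166   82   52   54 2213] [191.5 108.7] [0.5904 0.3635 0.034 ]
[317  95  15  22  86] [323.4 105.4] [0.595  0.1779 0.006 ]
[227 110   4   5  16] [228.5 112. ] [0.5852 0.3152 0.006 ]
[327 167  56  23 476] [355.8 178.2] [0.4869 0.1223 0.006 ]
[395 177  13  15  28] [401.3 184. ] [0.4779 0.0499 0.006 ]
[191 181  35  22 201] [205.3 188.4] [0.4707 0.3528 0.006 ]
[    0   181   512   203 59575] [242.4 310. ] [0.2747 0.2967 0.034 ]
```

View pics/w9.png

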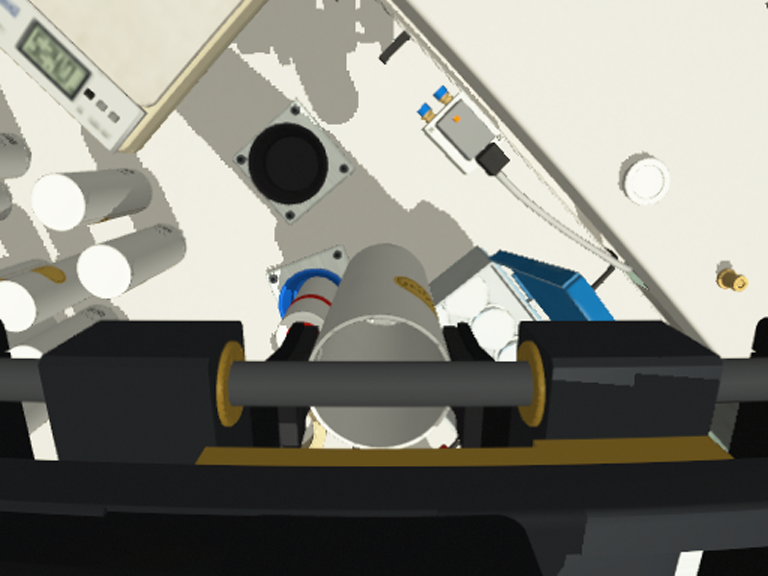

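The view shows the black nest's mouth at (288,163) with screws centred at (293,163), the open tube held upright, and the master column at (305,300) untouched.

>>> play_rows(targets=[255,20,28,0,0,0,0,255,40,56,0,0,0,0,255,60,84.5,0,0,0,0,255,60,84.5,-35,0,0,0,255,60,84.5,-70,0,0,0])

```text
clock: 26.65
ee_pos: [0.59, 0.3656, 0.2732]
orientation: [1.0, 0.001, 0.001, -0.001]
contact_force: [-0.1, -0.8, -0.3]
opening: 0.509
grip_force: 30.0
```

>>> play_rows(targets=[255,0,0,-35,0,0,0,255,0,0,-70,0,0,0,255,0,0,-100,0,0,0,255,0,0,-125,0,0,0,255,0,0,-125,0,0,0])

```text
clock: 27.15
ee_pos: [0.5871, 0.3626, 0.1442]
orientation: [1.0, 0.0, -0.004, 0.003]
contact_force: [0.3, -0.2, -1.8]
opening: 0.505
grip_force: 30.0
```

>>> play_rows(targets=[255,0,0,-8,0,0,0,255,0,0,-16,0,0,0,255,0,0,-24,0,0,0,255,0,0,-27,0,0,0,255,0,0,-27,0,0,0])

```text
clock: 27.65
ee_pos: [0.5889, 0.3645, 0.1218]
orientation: [1.0, 0.001, -0.0, 0.0]
contact_force: [0.6, 0.3, -0.0]
opening: 0.505
grip_force: 30.0
```

>>> play_rows(targets=[255,0,0,-1,0,0,0,255,0,0,-2,0,0,0,255,0,0,-3,0,0,0,255,0,0,-3.5,0,0,0,255,0,0,-3.5,0,0,0])

```text
clock: 28.15
ee_pos: [0.5891, 0.3646, 0.1187]
orientation: [1.0, 0.001, 0.0, -0.0]
contact_force: [0.5, 0.6, 0.7]
opening: 0.509
grip_force: 30.0
```

>>> play_rows(targets=[255,0,0,-0.7,0,0,0,255,0,0,-1.2,0,0,0,255,0,0,-1.2,0,0,0,255,0,0,-1.2,0,0,0,255,0,0,-1.2,0,0,0])

```text
clock: 28.65
ee_pos: [0.5895, 0.3646, 0.1186]
orientation: [1.0, 0.001, 0.001, -0.0]
contact_force: [-1.1, -0.6, 5.5]
opening: 0.506
grip_force: 30.0
```

>>> play_rows(targets=[0,0,0,0.5,0,0,0,0,0,0,0.5,0,0,0,0,0,0,0.5,0,0,0,0,0,0,0.5,0,0,0,0,0,0,0.5,0,0,0])

```text
clock: 29.15
ee_pos: [0.5889, 0.3645, 0.1175]
orientation: [1.0, 0.001, -0.0, 0.0]
contact_force: [0.2, 0.2, 0.4]
opening: 0.874
grip_force: 0.0
```

>>> play_rows(targets=[0,0,0,20,0,0,0,0,0,0,60,0,0,0,0,0,0,105,0,0,0,0,-15,0,150,0,0,0,0,-40,0,185,0,0,0])

```text
clock: 29.65
ee_pos: [0.5498, 0.3646, 0.3054]
orientation: [1.0, 0.0, 0.001, -0.001]
contact_force: [-0.4, 0.5, 0.6]
opening: 1.001
grip_force: 0.0
```

>>> play_rows(targets=[0,-20,0,20,0,0,0,0,-20,0,20,0,0,0,0,-20,0,20,0,0,0,0,-20,0,20,0,0,0,0,-20,0,20,0,0,0])

```text
clock: 30.15
ee_pos: [0.5293, 0.3642, 0.3207]
orientation: [1.0, 0.001, -0.001, 0.001]
contact_force: [-0.2, -0.7, -0.4]
opening: 1.0
grip_force: 0.0
```

```bash
python3 - <<'E'
from h import *
im=snap('wrist'); s=manip.read_state(); print(s['ee_pos'],s['orientation']); save(im,'w10.png',(120,20,420,220),2.6); np.save('w10.npy',im,allow_pickle=True)
th=np.linspace(0,2*np.pi,60); 
for r in (.0225,.0195):
    pass
print(proj(im,[[.5895,.3646,.1265]]))
for d in manip.regions_of(im,'open_tube')[:1]:
    ys,xs=np.nonzero(d['region']); print(d['p'],xs.min(),xs.max(),ys.min(),ys.max())
E
```

```text
[0.52930037 0.36426296 0.32086958] [ 9.99998352e-01  7.76491547e-04 -1.12567385e-03  1.19444329e-03]
[[252.75317987 110.89161906]]
0.83 233 277 88 132
```

View pics/w10.png

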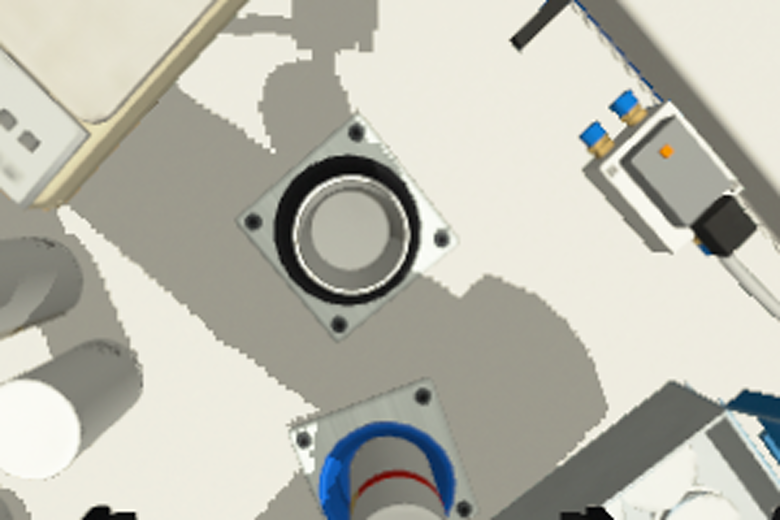

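The crop shows the open tube seated in the black nest, rim circle centred at (350,234), evenly inside the cup. Now the cap.

>>> play_rows(targets=[0,5,-38,0,0,0,-0.07,0,10,-76,0,0,0,-0.14,0,15,-114,0,0,0,-0.21,0,20,-152,0,0,0,-0.28,0,26,-190,0,0,0,-0.35])

```text
clock: 30.75
ee_pos: [0.5551, 0.1729, 0.3223]
orientation: [0.985, -0.174, -0.0, 0.0]
contact_force: [0.2, -0.1, 0.7]
opening: 0.998
grip_force: 0.0
```

>>> play_rows(targets=[30,6,-39,0,0,0,0,30,12,-78,0,0,0,0,30,18,-118,-30,0,0,0,30,22,-158,-60,0,0,0,30,22,-158,-100,0,0,0])

```text
clock: 31.25
ee_pos: [0.578, 0.0125, 0.2228]
orientation: [0.984, -0.176, 0.002, -0.0]
contact_force: [0.5, 0.5, -0.6]
opening: 0.882
grip_force: 0.0
```

>>> play_rows(targets=[30,0,0,-40,0,0,0,30,0,0,-80,0,0,0,30,0,0,-115,0,0,0,30,0,0,-130,0,0,0,30,0,0,-130,0,0,0])

```text
clock: 31.75
ee_pos: [0.5751, 0.0158, 0.0894]
orientation: [0.985, -0.173, -0.003, 0.002]
contact_force: [-0.4, -0.4, -0.4]
opening: 0.881
grip_force: 0.0
```

```bash
python3 - <<'E'
from h import *
a=np.load('w10.npy',allow_pickle=True).item(); print('mouth',ray(a,[[254.8,110.0]],.1265))
im=snap('wrist'); s=manip.read_state(); print(s['ee_pos'],s['orientation'],s['opening']); save(im,'w11.png',(80,100,440,320),2.2)
R=Ro.from_quat(s['orientation']).as_matrix()
for d in manip.regions_of(im,'snap_cap')[:2]:
    ys,xs=np.nonzero(d['region']); print(d['p'],xs.min(),xs.max(),ys.min(),ys.max())
    (c,r)=cv2.minEnclosingCircle(np.c_[xs,ys].astype(np.float32)); p=ray(im,[[(xs.min()+xs.max())/2,(ys.min()+ys.max())/2]],.011)[0]; print(c,r,p,1000*(R.T@(p-s['ee_pos'])))
E
```

```text
mouth [[0.59038656 0.36253469 0.1265    ]]
[0.57660498 0.01611029 0.09149207] [ 9.84902124e-01 -1.73104496e-01 -1.37482244e-03  8.65477844e-04] 0.8828164419946635
0.98 219 283 171 232
(251.1666717529297, 201.38888549804688) 32.70010757446289 [0.576012   0.01719619 0.011     ] [-0.73385025 -0.99416563 80.49209222]
```

View pics/w11.png

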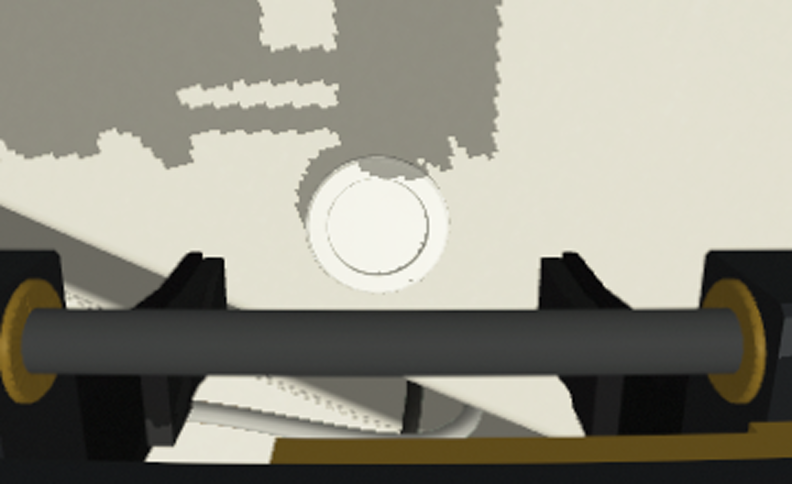

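The crop shows the cap centred between the open fingers at (378,224), nothing in the way of the fingertips.

>>> play_rows(targets=[30,-0.5,1,-25,0,0,0,30,-0.5,1,-45,0,0,0,30,-0.5,1,-60,0,0,0,30,-0.5,1,-65,0,0,0,30,-0.5,1,-65,0,0,0])

```text
clock: 32.35
ee_pos: [0.5771, 0.0177, 0.0285]
orientation: [0.985, -0.173, 0.0, -0.0]
contact_force: [-1.0, -0.1, 0.7]
opening: 0.88
grip_force: 0.0
```

>>> play_rows(targets=[255,0,0,0,0,0,0,255,0,0,0,0,0,0,255,0,0,0,0,0,0,255,0,0,0,0,0,0,255,0,0,0,0,0,0])

```text
clock: 32.85
ee_pos: [0.5766, 0.0176, 0.0281]
orientation: [0.985, -0.173, 0.0, -0.0]
contact_force: [-0.0, -1.0, 1.8]
opening: 0.512
grip_force: 23.4
```

>>> play_rows(targets=[255,0,0,0,0,0,0,255,0,0,0,0,0,0,255,0,0,0,0,0,0,255,0,0,0,0,0,0,255,0,0,0,0,0,0])

```text
clock: 33.35
ee_pos: [0.5766, 0.0176, 0.0281]
orientation: [0.985, -0.173, 0.0, -0.0]
contact_force: [-0.7, -0.5, 4.2]
opening: 0.504
grip_force: 30.0
```

>>> play_rows(targets=[255,0,0,15,0,0,0,255,0,0,45,0,0,0,255,0,0,85,0,0,0,255,0,0,125,0,0,0,255,0,0,165,0,0,0])

```text
clock: 33.85
ee_pos: [0.576, 0.0175, 0.1938]
orientation: [0.985, -0.173, -0.001, 0.0]
contact_force: [1.3, -0.2, 0.7]
opening: 0.51
grip_force: 30.0
```

>>> play_rows(targets=[255,1,15,35,0,0,0,255,2,40,60,0,0,0,255,3,75,75,0,0,0,255,5,110,75,0,0,0,255,6,145,75,0,0,0])

```text
clock: 34.35
ee_pos: [0.5824, 0.1639, 0.2681]
orientation: [0.985, -0.173, 0.0, -0.001]
contact_force: [0.4, 0.5, -0.0]
opening: 0.505
grip_force: 30.0
```

>>> play_rows(targets=[255,2,35,0,0,0,0,255,4,70,0,0,0,0,255,5,95,0,0,0,0,255,6,110,0,0,0,0,255,6,110,0,0,0,0])

```text
clock: 34.85
ee_pos: [0.5883, 0.2741, 0.2667]
orientation: [0.985, -0.172, -0.001, 0.0]
contact_force: [-0.2, -0.0, 0.7]
opening: 0.502
grip_force: 30.0
```

```bash
python3 - <<'E'
from h import *
im=snap('wrist'); s=manip.read_state(); print(s['ee_pos'],s['orientation'],s['opening']); save(im,'w12.png',sc=1.5); np.save('w12.npy',im,allow_pickle=True)
for n in ('snap_cap','open_tube'):
  for d in manip.regions_of(im,n)[:2]:
    ys,xs=np.nonzero(d['region']); print(n,d['p'],xs.min(),xs.max(),ys.min(),ys.max(),ray(im,[[(xs.min()+xs.max())/2,(ys.min()+ys.max())/2]],.1265))
E
```

```text
[0.58827794 0.27279308 0.26700541] [ 9.84984003e-01 -1.72643981e-01 -5.43899109e-04  5.24047357e-04] 0.5036651640188108
snap_cap 0.77 212 295 197 279 [[0.53721352 0.29237868 0.1265    ]]
open_tube 0.87 139 204 164 234 [[0.59833495 0.34954847 0.1265    ]]
```

View pics/w12.png

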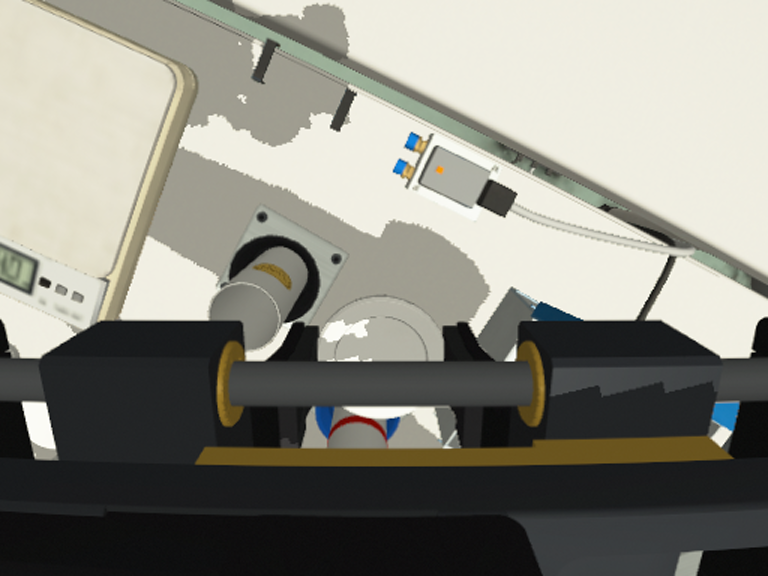

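The picture shows the cap held level between the fingertips at (381,356), the tube's mouth at (246,317).

```bash
python3 - <<'E'
from h import *
im=np.load('w12.npy',allow_pickle=True).item(); s=manip.read_state(); R=Ro.from_quat(s['orientation']).as_matrix()
for u,v in [(380.5,357),(253.5*1.5,238*1.5)]:
    p=ray(im,[[u/1.5,v/1.5]],s['ee_pos'][2]-.016)[0]; print(p,1000*(R.T@(p-s['ee_pos'])))
print(s['ee_pos'],ray(im,[[246/1.5,318/1.5]],.1265))
E
```

```text
[0.5889646  0.27403872 0.25167633] [-0.32346874 -2.50165545 15.99862007]
[0.58899391 0.27411985 0.25167633] [-0.32364228 -2.58791565 15.99856802]
[0.58842326 0.27158399 0.26767633] [[0.58922452 0.36109798 0.1265    ]]
```

>>> play_rows(targets=[255,0,30,0,0,0,0,255,1,60,0,0,0,0,255,1,91,0,0,0,0,255,1,91,-30,0,0,0,255,1,91,-60,0,0,0])

```text
clock: 35.5
ee_pos: [0.59, 0.3635, 0.2082]
orientation: [0.985, -0.173, 0.001, -0.001]
contact_force: [-0.7, -0.5, -0.4]
opening: 0.502
grip_force: 30.0
```

>>> play_rows(targets=[255,0,0,-15,0,0,0,255,0,0,-20,0,0,0,255,0,0,-20,0,0,0,255,0,0,-20,0,0,0,255,0,0,-20,0,0,0])

```text
clock: 36.0
ee_pos: [0.5902, 0.3637, 0.1896]
orientation: [0.985, -0.173, 0.001, -0.001]
contact_force: [0.4, 0.7, -0.1]
opening: 0.503
grip_force: 30.0
```

```bash
python3 - <<'E'
from h import *
im=snap('wrist'); s=manip.read_state(); print(s['ee_pos'],s['orientation'],s['opening']); save(im,'w13.png',(120,120,400,320),2.6); np.save('w13.npy',im,allow_pickle=True)
th=np.linspace(0,2*np.pi,8,endpoint=False)
for c,z,r in [((.590,.3625),.1265,.0225),((.590,.3625),.034,.036)]:
    P=[[c[0]+r*np.cos(t),c[1]+r*np.sin(t),z] for t in th]; q=proj(im,P); print(np.round((q-[120,120])*2.6,0).tolist())
E
```

```text
[0.59003311 0.36373122 0.18942614] [ 9.84903298e-01 -1.73100376e-01  8.37178534e-04 -1.02558055e-03] 0.5052876665044064
[[322.0, 151.0], [272.0, 196.0], [271.0, 261.0], [317.0, 306.0], [382.0, 309.0], [432.0, 267.0], [437.0, 203.0], [392.0, 154.0]]
[[317.0, 57.0], [260.0, 109.0], [259.0, 184.0], [310.0, 237.0], [385.0, 240.0], [441.0, 192.0], [446.0, 117.0], [395.0, 60.0]]
```

View pics/w13.png

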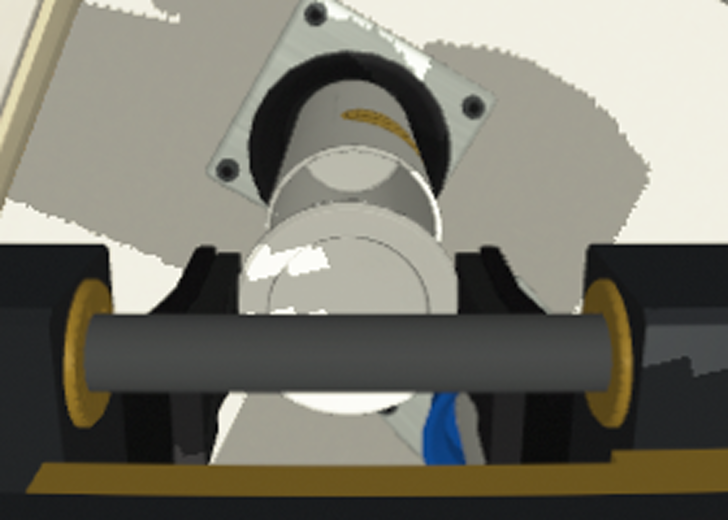

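The crop shows the cap (centre 348) a touch left of the tube's rim (centre 355), i.e. ~1.5 mm off; the rest is aligned. Correcting, then lowering.

>>> play_rows(targets=[255,0,-1.3,-10,0,0,0,255,0,-1.3,-20,0,0,0,255,0,-1.3,-28,0,0,0,255,0,-1.3,-34,0,0,0,255,0,-1.3,-36,0,0,0])

```text
clock: 36.55
ee_pos: [0.5891, 0.3619, 0.1503]
orientation: [0.985, -0.173, -0.001, 0.001]
contact_force: [-0.3, -0.9, -0.5]
opening: 0.504
grip_force: 30.0
```

>>> play_rows(targets=[255,0,0,-1,0,0,0,255,0,0,-2,0,0,0,255,0,0,-3,0,0,0,255,0,0,-4,0,0,0,255,0,0,-4,0,0,0])

```text
clock: 37.05
ee_pos: [0.5897, 0.3623, 0.1481]
orientation: [0.985, -0.173, 0.0, -0.0]
contact_force: [0.2, -0.6, 0.5]
opening: 0.509
grip_force: 30.3
```

>>> play_rows(targets=[255,0,0,-1,0,0,0,255,0,0,-2,0,0,0,255,0,0,-3,0,0,0,255,0,0,-3,0,0,0,255,0,0,-3,0,0,0])

```text
clock: 37.55
ee_pos: [0.5899, 0.3625, 0.1454]
orientation: [0.985, -0.173, 0.0, -0.0]
contact_force: [1.3, 0.6, 2.9]
opening: 0.51
grip_force: 30.0
```

>>> play_rows(targets=[255,0,0,-0.7,0,0,0,255,0,0,-0.7,0,0,0,200,0,0,-0.2,0,0,0,60,0,0,0,0,0,0,60,0,0,0,0,0,0])

```text
clock: 38.05
ee_pos: [0.5887, 0.3618, 0.1437]
orientation: [0.985, -0.173, -0.001, 0.001]
contact_force: [0.4, 0.3, -0.8]
opening: 0.614
grip_force: 0.0
```

>>> play_rows(targets=[0,0,0,0,0,0,0,0,0,0,15,0,0,0,0,0,0,50,0,0,0,0,0,0,95,0,0,0,0,-20,0,140,0,0,0])

```text
clock: 38.55
ee_pos: [0.5701, 0.3617, 0.2841]
orientation: [0.985, -0.174, -0.001, 0.001]
contact_force: [0.2, 0.7, -0.2]
opening: 0.981
grip_force: 0.0
```

>>> play_rows(targets=[0,-30,0,30,0,0,0,0,-40,0,40,0,0,0,0,-40,0,40,0,0,0,0,-40,0,40,0,0,0,0,-40,0,40,0,0,0])

```text
clock: 39.05
ee_pos: [0.5295, 0.3619, 0.3219]
orientation: [0.985, -0.173, -0.002, 0.002]
contact_force: [0.7, -0.8, -0.5]
opening: 0.999
grip_force: 0.0
```

```bash
python3 - <<'E'
from h import *
im=snap('wrist'); s=manip.read_state(); print(s['ee_pos'],s['orientation']); save(im,'w14.png',(130,20,380,200),3.); np.save('w14.npy',im,allow_pickle=True)
sd=snap('side'); save(sd,'s2.png')
print(proj(im,[[.590,.3625,.1295]]), (proj(im,[[.590,.3625,.1295]])-[130,20])*3)
for n in ('snap_cap','tall_die'):
  for k,i in (('w',im),('s',sd)):
   for d in manip.regions_of(i,n)[:1]:
    ys,xs=np.nonzero(d['region']); print(n,k,d['p'],xs.min(),xs.max(),ys.min(),ys.max(),ray(i,[[(xs.min()+xs.max())/2,(ys.min()+ys.max())/2]],.1295))
E
```

```text
[0.52972183 0.3618486  0.32200545] [ 0.98484825 -0.17340206 -0.0013854   0.00192999]
[[231.57762181 114.61145005]] [[304.73286543 283.83435015]]
snap_cap w 0.76 208 254 93 138 [[0.58937683 0.36335974 0.1295    ]]
tall_die w 0.7 286 302 217 238 [[0.45283206 0.3412563  0.1295    ]]
tall_die s 0.52 288 298 250 265 [[ 0.35012151 -0.23707489  0.1295    ]]
```

View pics/w14.png

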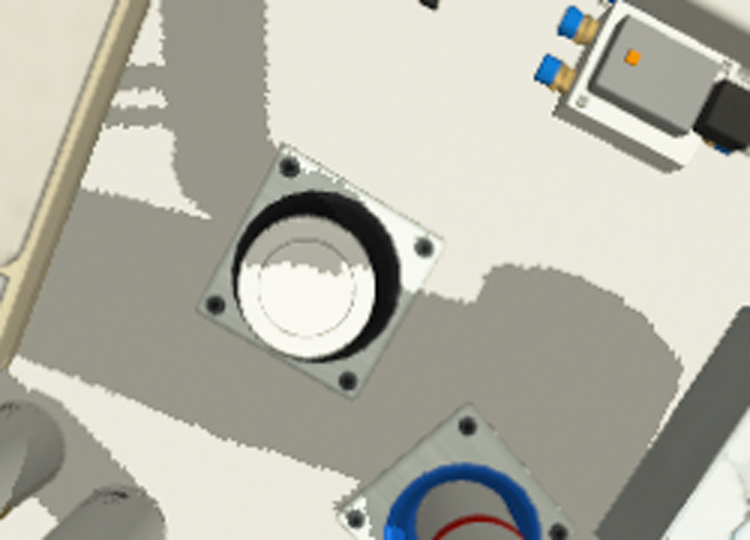

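The crop shows the cap lying flat and round on the tube at (306,287), its ring concentric — flange on the rim. Now the brass die.

>>> play_rows(targets=[0,-5,-38,0,0,0,-0.05,0,-10,-76,0,0,0,-0.1,0,-14,-114,0,0,0,-0.15,0,-18,-152,0,0,0,-0.2,0,-22,-190,0,0,0,-0.25])

```text
clock: 39.85
ee_pos: [0.5072, 0.1707, 0.3249]
orientation: [0.955, -0.295, 0.0, -0.0]
contact_force: [0.7, 0.0, -0.0]
opening: 0.996
grip_force: 0.0
```

>>> play_rows(targets=[140,-5,-38,0,0,0,0,140,-10,-76,0,0,0,0,140,-14,-114,0,0,0,0,140,-18,-152,0,0,0,0,140,-22,-190,-20,0,0,0])

```text
clock: 40.35
ee_pos: [0.4867, -0.0191, 0.3074]
orientation: [0.956, -0.294, 0.003, -0.001]
contact_force: [0.1, -0.2, 0.9]
opening: 0.628
grip_force: 0.0
```

>>> play_rows(targets=[140,-5,-36,-40,0,0,0,140,-9,-72,-75,0,0,0,140,-9,-72,-115,0,0,0,140,-9,-72,-155,0,0,0,140,-9,-72,-195,0,0,0])

```text
clock: 40.85
ee_pos: [0.4765, -0.0904, 0.1088]
orientation: [0.955, -0.295, 0.001, -0.0]
contact_force: [-0.1, 0.4, -0.3]
opening: 0.456
grip_force: 0.0
```

>>> play_rows(targets=[140,0,0,-20,0,0,0,140,0,0,-35,0,0,0,140,0,0,-35,0,0,0,140,0,0,-35,0,0,0,140,0,0,-35,0,0,0])

```text
clock: 41.35
ee_pos: [0.4775, -0.0897, 0.0759]
orientation: [0.956, -0.294, 0.001, -0.0]
contact_force: [0.4, -1.2, 0.0]
opening: 0.453
grip_force: 0.0
```

```bash
python3 - <<'E'
from h import *
im=snap('wrist'); s=manip.read_state(); print(s['ee_pos'],s['orientation'],s['opening']); save(im,'w15.png'); np.save('w15.npy',im,allow_pickle=True)
R=Ro.from_quat(s['orientation']).as_matrix(); print(R.round(3))
for d in manip.regions_of(im,'brass_die')[:2]:
    m=d['region']; ys,xs=np.nonzero(m); print(d['p'],xs.min(),xs.max(),ys.min(),ys.max())
    # model fit: silhouette bbox of a 22x24 cylinder
    t=np.linspace(0,2*np.pi,40)
    def f(v):
        P=np.array([[v[0]+.011*np.cos(a),v[1]+.011*np.sin(a),z] for a in t for z in (0,.024)]); q=proj(im,P); return np.r_[q.min(0),q.max(0)]-[xs.min(),ys.min(),xs.max()+1,ys.max()+1]
    from scipy.optimize import least_squares
    r=least_squares(f,s['ee_pos'][:2]-.001,x_scale=.01); print(r.x,r.fun.round(1),1000*(R.T@(np.r_[r.x,.02]-s['ee_pos'])))
E
```

```text
[ 0.47742004 -0.0896417   0.07601818] [ 9.55690856e-01 -2.94369204e-01  1.23130043e-03 -4.93901971e-04] 0.45111476487049673
[[ 0.827 -0.563  0.003]
 [-0.563 -0.827  0.   ]
 [ 0.002 -0.002 -1.   ]]
0.8 240 272 192 229
[ 0.476016   -0.09060095] [-1.  -2.5  1.   2.5] [-0.73653183  1.67647969 56.01405977]
```

>>> play_rows(targets=[140,-1,-0.8,-20,0,0,0,140,-1,-0.8,-38,0,0,0,140,-1,-0.8,-48,0,0,0,140,-1,-0.8,-51,0,0,0,140,-1,-0.8,-51,0,0,0])

```text
clock: 41.95
ee_pos: [0.4758, -0.0905, 0.024]
orientation: [0.956, -0.294, 0.0, 0.0]
contact_force: [0.7, 0.1, -0.6]
opening: 0.452
grip_force: 0.0
```

>>> play_rows(targets=[255,0,0,0,0,0,0,255,0,0,0,0,0,0,255,0,0,0,0,0,0,255,0,0,0,0,0,0,255,0,0,0,0,0,0])

```text
clock: 42.45
ee_pos: [0.4759, -0.0905, 0.0244]
orientation: [0.956, -0.294, 0.0, -0.0]
contact_force: [-1.0, 1.1, 4.3]
opening: 0.243
grip_force: 30.3
```

>>> play_rows(targets=[255,0,0,20,0,0,0,255,0,0,65,0,0,0,255,0,0,110,0,0,0,255,0,0,155,0,0,0,255,0,0,200,0,0,0])

```text
clock: 42.95
ee_pos: [0.4748, -0.0905, 0.2256]
orientation: [0.956, -0.295, -0.0, -0.0]
contact_force: [0.3, 0.7, -1.2]
opening: 0.242
grip_force: 30.5
```

>>> play_rows(targets=[255,7,25,35,0,0,0.05,255,15,55,65,0,0,0.1,255,25,90,75,0,0,0.15,255,35,127,75,0,0,0.2,255,45,165,75,0,0,0.25])

```text
clock: 43.45
ee_pos: [0.5204, 0.0758, 0.2993]
orientation: [0.985, -0.172, 0.0, -0.0]
contact_force: [0.0, 0.4, -1.9]
opening: 0.24
grip_force: 30.5
```

>>> play_rows(targets=[255,10,38,0,0,0,0,255,20,76,0,0,0,0,255,30,114,0,0,0,0,255,40,152,0,0,0,0,255,46,190,0,0,0,0])

```text
clock: 43.95
ee_pos: [0.5666, 0.266, 0.2981]
orientation: [0.985, -0.173, -0.0, 0.0]
contact_force: [-0.0, -0.5, 0.2]
opening: 0.246
grip_force: 30.5
```

>>> play_rows(targets=[255,0,20,0,0,0,0,255,0,20,0,0,0,0,255,0,20,0,0,0,0,255,0,20,0,0,0,0,255,0,20,0,0,0,0])

```text
clock: 44.45
ee_pos: [0.5665, 0.2832, 0.2993]
orientation: [0.985, -0.174, 0.0, -0.0]
contact_force: [-0.1, 0.2, 0.5]
opening: 0.243
grip_force: 30.5
```

```bash
python3 - <<'E'
from h import *
im=snap('wrist'); s=manip.read_state(); print(s['ee_pos'],s['orientation'],s['opening']); save(im,'w16.png'); np.save('w16.npy',im,allow_pickle=True)
for d in manip.regions_of(im,'snap_cap')[:2]:
    ys,xs=np.nonzero(d['region']); print(d['p'],xs.min(),xs.max(),ys.min(),ys.max(),ray(im,[[(xs.min()+xs.max())/2,(ys.min()+ys.max())/2]],.1295))
E
```

```text
[0.56650275 0.28334267 0.29934369] [ 9.84808108e-01 -1.73645988e-01  1.63366342e-04 -1.85287442e-04] 0.2411439860880743
0.94 147 194 156 202 [[0.59054521 0.36189888 0.1295    ]]
```

>>> play_rows(targets=[255,8,27,0,0,0,0,255,16,54,0,0,0,0,255,23.2,79,-10,0,0,0,255,23.2,79,-45,0,0,0,255,23.2,79,-80,0,0,0])

```text
clock: 45.05
ee_pos: [0.5901, 0.3641, 0.2185]
orientation: [0.985, -0.173, 0.001, -0.001]
contact_force: [0.6, -0.2, -1.4]
opening: 0.246
grip_force: 30.5
```

>>> play_rows(targets=[255,0,0,-25,0,0,0,255,0,0,-45,0,0,0,255,0,0,-54,0,0,0,255,0,0,-54,0,0,0,255,0,0,-54,0,0,0])

```text
clock: 45.55
ee_pos: [0.5904, 0.3637, 0.1662]
orientation: [0.985, -0.173, 0.001, -0.001]
contact_force: [0.4, -0.7, -0.2]
opening: 0.241
grip_force: 30.5
```

```bash
python3 - <<'E'
from h import *
im=snap('wrist'); s=manip.read_state(); print(s['ee_pos'],s['orientation']); save(im,'w17.png',(130,130,390,310),2.8); np.save('w17.npy',im,allow_pickle=True)
E
```

```text
[0.59051276 0.36385351 0.16664571] [ 0.98492154 -0.17299477  0.00109212 -0.00108441]
```

View pics/w17.png

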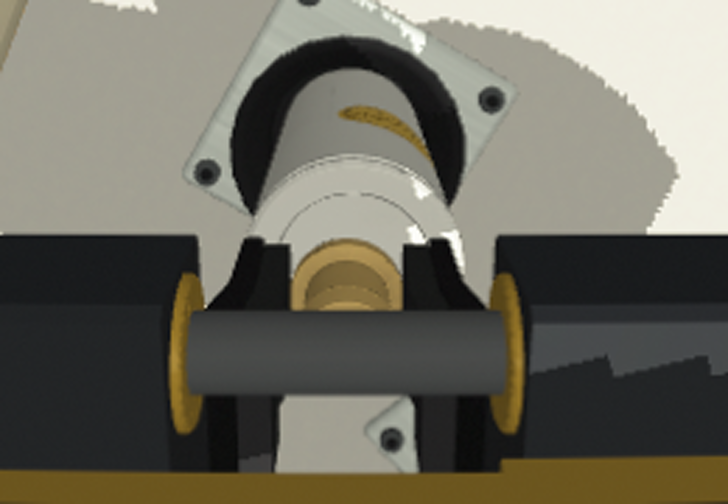

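The crop shows the brass die (centre 347) about 1 mm left of the cap centre (353), cap flat on the rim. Correcting and lowering.

>>> play_rows(targets=[255,-0.7,-1.3,-4,0,0,0,255,-0.7,-1.3,-8,0,0,0,255,-0.7,-1.3,-10,0,0,0,255,-0.7,-1.3,-11,0,0,0,255,-0.7,-1.3,-11,0,0,0])

```text
clock: 46.1
ee_pos: [0.5891, 0.3622, 0.1539]
orientation: [0.985, -0.173, 0.0, -0.0]
contact_force: [0.1, 0.4, -0.0]
opening: 0.242
grip_force: 30.5
```

>>> play_rows(targets=[255,0,0,-0.5,0,0,0,255,0,0,-1,0,0,0,255,0,0,-1.5,0,0,0,255,0,0,-1.5,0,0,0,255,0,0,-1.5,0,0,0])

```text
clock: 46.6
ee_pos: [0.5895, 0.3624, 0.1536]
orientation: [0.985, -0.173, 0.001, -0.001]
contact_force: [-0.8, -0.7, 5.8]
opening: 0.241
grip_force: 30.0
```

Contact at the expected height; release and back off.

>>> play_rows(targets=[185,0,0,0.5,0,0,0,165,0,0,0.5,0,0,0,140,0,0,0.5,0,0,0,140,0,0,0.5,0,0,0,140,0,0,0.5,0,0,0])

```text
clock: 47.1
ee_pos: [0.5889, 0.3621, 0.1524]
orientation: [0.985, -0.173, -0.0, 0.0]
contact_force: [-0.2, 0.4, 0.2]
opening: 0.442
grip_force: 0.0
```

>>> play_rows(targets=[120,0,0,10,0,0,0,80,0,0,40,0,0,0,40,0,0,80,0,0,0,40,-10,0,120,0,0,0,40,-40,0,155,0,0,0])

```text
clock: 47.6
ee_pos: [0.5503, 0.362, 0.3101]
orientation: [0.985, -0.174, 0.001, -0.001]
contact_force: [-0.7, 1.0, 0.3]
opening: 0.79
grip_force: 0.0
```

>>> play_rows(targets=[40,-25,-20,20,0,0,0,40,-25,-20,20,0,0,0,40,-25,-20,20,0,0,0,40,-25,-20,20,0,0,0,40,-25,-20,20,0,0,0])

```text
clock: 48.1
ee_pos: [0.5243, 0.3422, 0.3261]
orientation: [0.985, -0.173, -0.001, 0.001]
contact_force: [0.8, 0.8, 0.2]
opening: 0.845
grip_force: 0.0
```

```bash
python3 - <<'E'
from h import *
im=snap('wrist'); s=manip.read_state(); print(s['ee_pos'],s['orientation'],s['clock']); save(im,'w18.png',(110,20,370,210),2.9); np.save('w18.npy',im,allow_pickle=True)
print((proj(im,[[.5895,.3624,.1295],[.5895,.3624,.1535],[.457,.3407,.1265],[.457,.3407,.1565]])-[110,20])*2.9)
E
```

```text
[0.52435029 0.34222956 0.32609093] [ 9.84883812e-01 -1.73210167e-01 -8.15210958e-04  1.20405967e-03] 48.15
[[297.76304029 280.93591353]
 [289.10485985 284.09572519]
 [477.7300877  589.84457512]
 [483.44301955 620.40207861]]
```

View pics/w18.png

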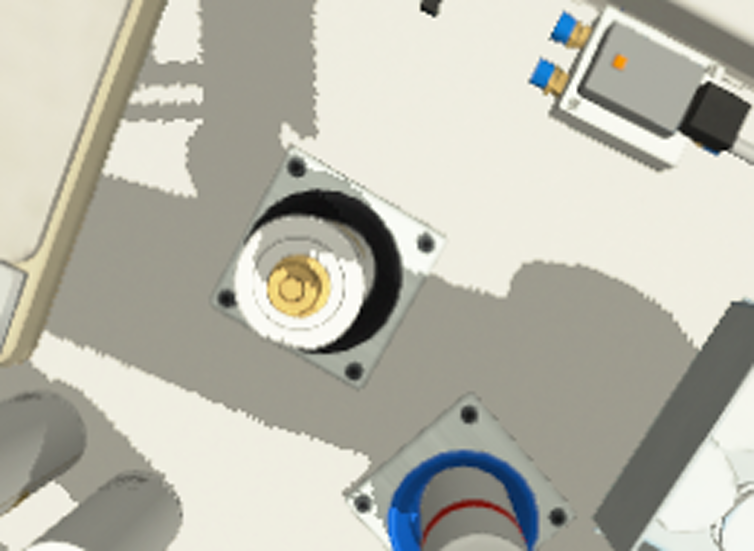

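```bash
python3 - <<'E'
from h import *
im=snap('scene')
print([(n,np.round(d['at'],3).tolist(),round(d['p'],2)) for n in ('tall_die','brass_die','master_tube','squat_die') for d in manip.spot_in(im,n)[:1]])
print(manip.close_job())
E
```

```text
[('brass_die', [0.595, 0.363, 0.14], 0.51), ('master_tube', [0.474, 0.33, 0.084], 0.57), ('squat_die', [0.476, -0.17, 0.008], 0.38)]
the job is handed in; nothing more can be done
None
```

Both columns are made up in the order asked and handed in at about 48 s: master with the tall die in the blue nest, open tube with cap and brass die in the black nest. The brass die sits about 1.3 mm off the cap's middle, the last scene check did not find the tall die (seen upright and centred at 21 s), and I viewed 17 pictures, over the limit of 14.

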